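# Clear up after a staining run

## Task

The staining run is over: lift every slide rack up off the drip stand and stand it upright and wholly on the dryer's dark warming plate, and once they are all there press the green start button fully in. Move all the amber glass jars with yellow lids from the turntable to the blue drain mat, each standing upright and wholly on it, before or after. The glass is thin, so hold the jars with a light grip and set the jars and racks down softly; keep the racks upright and leave the reagent bottle on the turntable and everything else where it is.

Things in the scene. Friction and masses are not known exactly. Their poses are not given: they have to be found in the camera images.
- rack0: slide rack, may be absent: frame 34 (x) x 60 (y) x 66 tall, 0.2 kg; uprights at y +-27.5, 8 mm crossbar along y, centre 115 up; on it a blue grip block 14 (x) x 30 (y), 117 to 153 up: pinch it from above across x. Origin: underside centre, z up. Starts hung by the bar on the stand, bottom 79 mm up, axes as the stand's, can swing. Breaks if set on the dryer with over 60 N or tipped.
- rack1: slide rack, may be absent: frame 34 (x) x 60 (y) x 66 tall, 0.2 kg; uprights at y +-27.5, 8 mm crossbar along y, centre 115 up; on it a blue grip block 14 (x) x 30 (y), 117 to 153 up: pinch it from above across x. Origin: underside centre, z up. Starts hung by the bar on the stand, bottom 79 mm up, axes as the stand's, can swing. Breaks if set on the dryer with over 60 N or tipped.
- rack2: slide rack, may be absent: frame 34 (x) x 60 (y) x 66 tall, 0.2 kg; uprights at y +-27.5, 8 mm crossbar along y, centre 115 up; on it a blue grip block 14 (x) x 30 (y), 117 to 153 up: pinch it from above across x. Origin: underside centre, z up. Starts hung by the bar on the stand, bottom 79 mm up, axes as the stand's, can swing. Breaks if set on the dryer with over 60 N or tipped.
- jar0: amber glass jar, may be absent: 60 mm across, 58 tall, heavy foot, yellow lid 52 across on top (68 in all), closed, 0.16 kg. Origin: underside centre, z up. Starts on the turntable. Thin glass: cracks if the finger forces on it sum to over 80 N (40 N each finger), or if it meets the mat with over 60 N; a 20 to 25 N grip holds it.
- jar1: amber glass jar, may be absent: 60 mm across, 58 tall, heavy foot, yellow lid 52 across on top (68 in all), closed, 0.16 kg. Origin: underside centre, z up. Starts on the turntable. Thin glass: cracks if the finger forces on it sum to over 80 N (40 N each finger), or if it meets the mat with over 60 N; a 20 to 25 N grip holds it.
- jar2: amber glass jar, may be absent: 60 mm across, 58 tall, heavy foot, yellow lid 52 across on top (68 in all), closed, 0.16 kg. Origin: underside centre, z up. Starts on the turntable. Thin glass: cracks if the finger forces on it sum to over 80 N (40 N each finger), or if it meets the mat with over 60 N; a 20 to 25 N grip holds it.
- jar3: amber glass jar, may be absent: 60 mm across, 58 tall, heavy foot, yellow lid 52 across on top (68 in all), closed, 0.16 kg. Origin: underside centre, z up. Starts on the turntable. Thin glass: cracks if the finger forces on it sum to over 80 N (40 N each finger), or if it meets the mat with over 60 N; a 20 to 25 N grip holds it.
- stand: steel drip stand, fixed: foot 110 x 260 x 12 mm; crossbar at x = 60, top 193 high; three pairs of 6 mm prongs from it to -x (to the robot) at y = -85, 0, 85, 24 apart in a pair, tops 190 above the table, ending at x = -34 in tips turned up to 202. Raise a rack 16 to 35 mm, then draw it off to -x. Origin: at table height, midway in y, below the prongs.
- turntable: round white turntable, fixed foot with a platter 350 mm across that spins freely and without a drive; platter top 38 mm above the table. Origin: on the spin axis at table height.
- platter (a joint): angle of the platter (rad, anticlockwise from above), spins freely
- reagent: clear reagent bottle with blue cap, 52 mm across, 80 mm tall, at the middle of the turntable, where it stays. Origin: centre of the underside.
- dryer: slide dryer, fixed: white box 260 (x) x 180 (y) mm, 46 mm high, a dark steel warming plate on top; front strip towards the robot with the start button. Origin: centre of its underside at table height.
- plate (a point): centre of the dark warming plate of the dryer, on its top, 50 mm above the table; the plate is 190 (x) x 176 (y) mm along this frame's axes; racks stand on it
- start (a joint): travel of the dryer's green start button (m): 0 up, 0.006 fully down; it springs back; full travel takes 5 N
- start_top (a point): top centre of the green start button, 26 mm across, on the dryer's front strip, pressed straight down
- mat: blue drain mat, fixed, 220 x 220 x 4 mm. Origin: centre of its underside at table height; its top is 4 mm up.
- slide_box: bystander: cardboard slide box 35 x 90 x 30 mm; leave it where it is. Origin: centre of the underside.
- dropper: bystander: small bottle with red cap, 36 mm across, 75 mm tall; leave it where it is. Origin: centre of the underside.
- forceps: bystander: steel forceps 120 mm long, 8 mm high; leave it where it is. Origin: centre of the underside.
- timer: bystander: grey timer 60 x 60 x 22 mm; leave it where it is. Origin: centre of the underside.
- cassettes: bystander: stack of white and orange cassettes 45 x 80 x 50 mm; leave it where it is. Origin: centre of the underside.

How it is judged:
By the outcome, as a careful person would: the job done as asked, in the order asked, and still so for the second after the job is handed in, with the robot touching nothing.
Of jar0, jar1, jar2, jar3 only 3 to 4 are there at a start; the rules pass over those that are not, and their reading is None.
Of rack0, rack1, rack2 only 2 to 3 are there at a start; the rules pass over those that are not, and their reading is None.
At some moment in a run one of jar0, jar1, jar2, jar3 may be knocked a few centimetres aside while the robot is not near it.
It also fails if it takes over 210 s, if anything falls off the work surface, if the arm or the gripper's body presses on something with over 40 N, if the wrist force passes 120 N, or if a joint passes its speed limit or range.

## Robot

A 6-joint arm with a two-finger parallel gripper is mounted at the origin on the work surface. World frame = base frame: x ahead of the robot, y to its left, z up, the work surface at z = 0. Lengths are in mm, angles in rad, forces in N, time in s.
With the tool pointing down it reaches from about 350 to 850 mm from the base axis. Payload 8.1 kg.
Tool frame: the origin (TCP) lies at the centre of the arm's flange, where the gripper is bolted on; the fingertips stand 173 mm ahead of it and the grasp point (between the pads) lies 155 mm ahead of it; z points along the fingers, y is the line along which they close (so a half turn about z gives the same grasp; the last joint's range is limited). The gripper opens to 85 mm and grips with 20 to 120 N. Pads are 22 mm wide; open, the fingers measure 114 mm over their backs; the gripper's body (76 mm by 85 mm) begins 54 mm behind the grasp point. The pads swing forward as they close: fully open they stand 13 mm farther back than shut.
Start: joints at [1.252, 0.13, 1.488, -0, 1.523, -0.085], TCP at [138.983, 583.687, 404.692] pointing down, gripper open.
Joint ranges: [-2.96, 2.96], [-0.89, 2.26], [0.02, 2.5], [-1.34, 4.48], [0, 2.73], [-2.66, 2.66]. Speed limits (rad/s): [2.39, 2.39, 2.79, 3.14, 3.14, 3.14].

## Interface

Orientations are given as a unit quaternion [w, x, y, z].
In Python, from rig import manip gives the robot as it stands. The module is installed in compiled form; this text tells all that it offers.
- The arm moves only by the tool jog_arm, never from a script. Its argument "targets" is a list of rows, each an object with "dr": the turn, a rotation vector about the tool's x, y, z as a fraction of full scale, a list of three; "delta_pos": the shift along the tool's x, y, z as a fraction of full scale, a list of three; "hand": the closure, from 0 (fully open) to 1 (shut). A call has 1 to 12 rows; each row is the pose to reach, as a shift and turn from the pose commanded when the call began, along the tool's axes at that moment, turning the shorter way round; what a row does not reach only later rows make up. Full scale, the value 1, is 0.8 m for a shift and 2 pi rad for a turn. A row lasts 1/12 s, in which the tool goes at most 41.7 mm and 7.16 degrees, less where a joint would pass 70% of its speed; a pose out of reach is approached as far as the arm can. A call with a number of a shift or a turn outside -1 to 1 is refused whole. A call with a gripper value outside its range is refused whole. The fingers move at their own pace and stop on an object; the grip force is fixed at half the most. Time passes only in rows, so rows that repeat a pose let the fingers close. It gives the time, the measured TCP pose, the force, the opening and the grip force at its end, in the units of the state.
- manip.get_state(): the state, without advancing time (a new reading comes with each control period).
- manip.grab_frame(name): name is "side" or "top"; returns a dict with "frame" (480x640x3 uint8, blue, green, red), "vertical_fov" (degrees; the focal length in pixels is half the picture's height over the tangent of half this angle, whatever the lens; pixels are square), "cx", "cy" (the principal point, pixels), "cam_to_world" (4x4, takes a point from camera to world coordinates). Camera axes: x right, y down, z forward; pixel columns grow to the right and rows downward; lengths in mm; the calibration is good to about 2 mm. A picture is of the moment at which its call begins. There is no depth.
- manip.finish_job(): hands the job in; it is judged then, once.
The state is a dict: "clock": time; "qpos": joint angles; "qd": joint speeds; "effort": joint torques, N m; "position": TCP position; "ee_rot": TCP orientation; "contact_force": force on the tool from outside, world axes, zero at the start; "wrist_torque": the same for the moment, N m; "width": opening from 0.0 (shut) to 1.0 (fully open); "grasp_force": force on a finger pad.
Only numpy, scipy, OpenCV 4.12 (cv2) and the standard library are available. Lean on these libraries where they do the work, as an engineer would, in place of code of your own. Each camera call takes 0.05 s, during which the arm holds its last target. There are 200 camera calls.

## Working session

There is one attempt and no reset: what is moved stays moved. The work goes in short steps, Python scripts to look and compute and a tool call to move; the robot and the scene stay as the last step left them, time stands still between calls to the robot, and variables do not carry over. Pictures are saved under pics/ and viewed, at most 15 in all, crops included, and the job is handed in when it is done.

Besides the shell and the picture viewer there is one more tool, called after ">>>" by a JSON object that holds its "api" and its "payload". jog_arm: Moves the arm, as the interface text tells. Shift numbers are shares of 0.8 m and turn numbers shares of 2 pi rad, none past 1 either way. Its arguments: {"type":"object","properties":{"targets":{"type":"array"}},"required":["targets"]}

```bash
mkdir -p pics; cat > h.py <<'E'
import numpy as np,cv2
from rig import manip
def grab(n,save=None):
    f=manip.grab_frame(n)
    if save: cv2.imwrite('pics/'+save,f['frame'])
    return f
def ray(f,u,v,z):
    fl=240/np.tan(np.radians(f['vertical_fov'])/2)
    M=np.array(f['cam_to_world']);d=M[:3,:3]@np.array([(u-f['cx'])/fl,(v-f['cy'])/fl,1]);o=M[:3,3]
    return np.round(o+d*(z-o[2])/d[2],1)
def proj(f,p):
    fl=240/np.tan(np.radians(f['vertical_fov'])/2)
    M=np.linalg.inv(np.array(f['cam_to_world']));c=M[:3,:3]@np.array(p,float)+M[:3,3]
    return np.round([f['cx']+fl*c[0]/c[2],f['cy']+fl*c[1]/c[2]],1)
E
python3 - <<'E'
from h import *
import pickle
s=manip.get_state();print(s)
for n in('top','side'):
    f=grab(n,n+'0.png');pickle.dump(f,open(n+'0.pkl','wb'));print(n,f['vertical_fov'],f['cx'],f['cy'],np.round(f['cam_to_world'],3))
E
```

```text
{'clock': 0.0, 'qpos': array([ 1.25158927e+00,  1.31180917e-01,  1.48928748e+00, -1.18421157e-05,
        1.52299318e+00, -8.53710519e-02]), 'qd': array([-0.00161322, -0.00055137, -0.0020426 ,  0.00101437, -0.00019352,
        0.00038991]), 'effort': array([ 2.66584226e-03, -5.69408834e+01, -5.00549591e+01,  1.08050128e-05,
        1.49672624e-02,  4.32974147e-06]), 'position': array([138.91778588, 583.46077564, 403.62782428]), 'ee_rot': array([-1.81951271e-04,  1.16651473e-01,  9.93172473e-01, -9.16595123e-04]), 'contact_force': array([ 0.23769628, -0.53710421, -0.38445564]), 'wrist_torque': array([-0.01618001,  0.00379732,  0.02732277]), 'grasp_force': 0.0, 'width': 1.0030569624828454}
top 46.79671992398719 317.3319680273703 235.3152705846618 [[ 2.400000e-02 -9.910000e-01  1.320000e-01  4.162980e+02]
 [-1.000000e+00 -2.200000e-02  2.000000e-02  1.844700e+01]
 [-1.700000e-02 -1.320000e-01 -9.910000e-01  1.459345e+03]
 [ 0.000000e+00  0.000000e+00  0.000000e+00  1.000000e+00]]
side 56.58937539104104 322.40712311753254 237.5840491973619 [[ 9.54000e-01 -1.84000e-01  2.38000e-01  3.33816e+02]
 [-3.01000e-01 -5.73000e-01  7.62000e-01 -8.15641e+02]
 [-4.00000e-03 -7.98000e-01 -6.02000e-01  7.35154e+02]
 [ 0.00000e+00  0.00000e+00  0.00000e+00  1.00000e+00]]
```

View pics/top0.png

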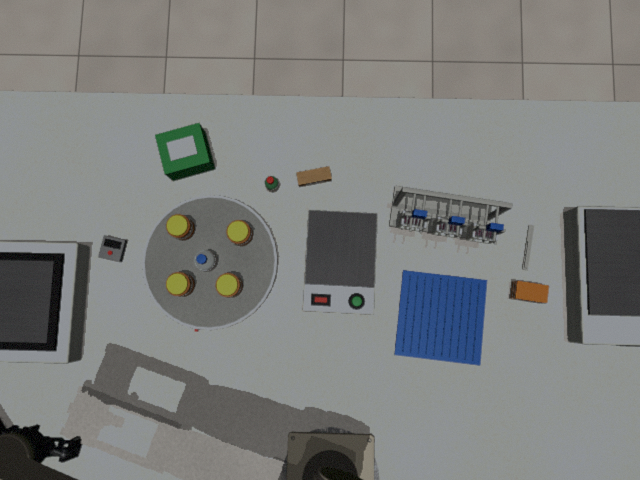

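View pics/side0.png

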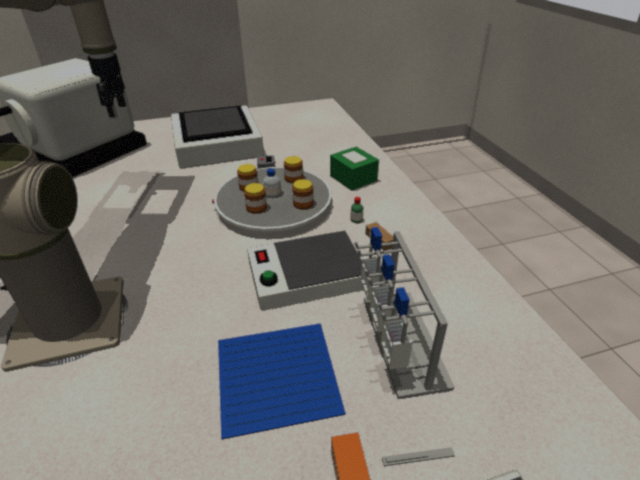

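The top view shows four yellow lids (180,226), (239,232), (179,284), (228,285). There are three blue grip blocks (420,213), (457,220), (496,228), the plate around (341,248), the green button at (357,300) and the mat around (441,317).

```bash
cat >> h.py <<'E'
def blobs(f,lo,hi,amin=40,roi=None):
    h=cv2.cvtColor(f['frame'],cv2.COLOR_BGR2HSV);m=cv2.inRange(h,np.array(lo),np.array(hi))
    if roi: k=np.zeros_like(m);k[roi[1]:roi[3],roi[0]:roi[2]]=1;m*=k
    n,l,st,c=cv2.connectedComponentsWithStats(m);out=[]
    for i in range(1,n):
        if st[i,4]>=amin:
            pts=np.argwhere(l==i)[:,::-1].astype(np.float32);out.append((c[i],int(st[i,4]),cv2.minAreaRect(pts)))
    return out
YEL=([20,120,80],[34,255,255]);BLU=([105,130,60],[125,255,255]);GRN=([45,80,30],[85,255,255])
E
python3 - <<'E'
from h import *
import pickle
f=pickle.load(open('top0.pkl','rb'))
print('lids')
for c,a,r in blobs(f,*YEL): print(np.round(c,1),a,ray(f,*c,106))
print('blue')
for c,a,r in blobs(f,*BLU,20):
    print(np.round(c,1),a,'z232',ray(f,*c,232),'z4',ray(f,*c,4),[ray(f,*p,232 if a<1000 else 4)[:2] for p in cv2.boxPoints(r)])
print('green')
for c,a,r in blobs(f,*GRN,20): print(np.round(c,1),a,ray(f,*c,54))
h=cv2.cvtColor(f['frame'],cv2.COLOR_BGR2HSV)
print('plate',h[250,340],h[200,340],h[300,335])
for c,a,r in blobs(f,[0,0,0],[180,90,85],1500,(295,200,390,320)): print(np.round(c,1),a,ray(f,*c,50),[ray(f,*p,50)[:2] for p in cv2.boxPoints(r)])
g=pickle.load(open('side0.pkl','rb'))
print('side blue')
for c,a,r in blobs(g,*BLU,20): print(np.round(c,1),a,ray(g,*c,214),ray(g,*c,4))
print('side lids')
for c,a,r in blobs(g,*YEL): print(np.round(c,1),a,ray(g,*c,101))
big=cv2.resize(f['frame'][170:270,375:525],None,fx=5,fy=5,interpolation=cv2.INTER_CUBIC);cv2.imwrite('pics/stand.png',big)
E
```

```text
lids
[176.6 225. ] 359 [614.3 395.5 106. ]
[237.2 230.8] 355 [602.9 244.3 106. ]
[176.4 283.4] 374 [470.  387.7 106. ]
[226.4 284.4] 373 [470.5 264.9 106. ]
blue
[419.6 212.8] 82 z232 [ 635.3 -184.2  232. ] z4 [ 676.  -221.9    4. ] [array([ 630.3, -168.7]), array([ 644. , -170.3]), array([ 640.9, -199.7]), array([ 627.2, -198. ])]
[457.3 219.4] 83 z232 [ 622.1 -268.1  232. ] z4 [ 660.3 -321.4    4. ] [array([ 616.9, -252.7]), array([ 630.5, -254.5]), array([ 627.4, -284. ]), array([ 613.7, -282.2])]
[496.1 226.2] 77 z232 [ 608.7 -353.8  232. ] z4 [ 644.4 -422.9    4. ] [array([ 604.1, -338.8]), array([ 617.3, -341.1]), array([ 613.2, -368.7]), array([ 600. , -366.3])]
[201.1 258.5] 73 z232 [521.5 301.2 232. ] z4 [541.1 353.8   4. ] [array([515.4, 313.8]), array([533.7, 308.7]), array([527.4, 288.2]), array([509.2, 293.4])]
[440.6 317.2] 7131 z232 [ 405.1 -229.9  232. ] z4 [ 403.1 -276.1    4. ] [array([ 302.2, -157.1]), array([ 522.2, -178.1]), array([ 505.2, -398.3]), array([ 286.6, -373. ])]
green
[184.  152.4] 1650 [814.5 401.7  54. ]
[271.6 184. ] 68 [734.4 169.   54. ]
[356.4 300.8] 100 [439.1 -55.3  54. ]
plate [120  11  67] [ 99  12 148] [109  14 149]
[340.8 248.3] 4976 [571.4 -13.5  50. ] [array([479.7,  76.7]), array([668.3,  73.6]), array([ 664.3, -104.6]), array([476.2, -98.5])]
side blue
[270.1 170.6] 25 [500.2 141.  214. ] [567.3 526.5   4. ]
[376.  232.3] 67 [ 645.4 -171.6  214. ] [770.9  88.    4. ]
[388.  260.4] 93 [ 632.4 -257.9  214. ] [752.8 -33.2   4. ]
[402.1 294.7] 110 [ 618.  -346.3  214. ] [ 732.6 -157.2    4. ]
[275.9 380.6] 10815 [ 381.9 -445.   214. ] [ 401.3 -295.7    4. ]
side lids
[292.5 160.6] 124 [614.9 389.2 101. ]
[246.3 168.7] 136 [471.2 381.4 101. ]
[301.8 184.3] 182 [604. 242. 101.]
[253.8 188.3] 184 [471.6 261.9 101. ]
```

View pics/stand.png

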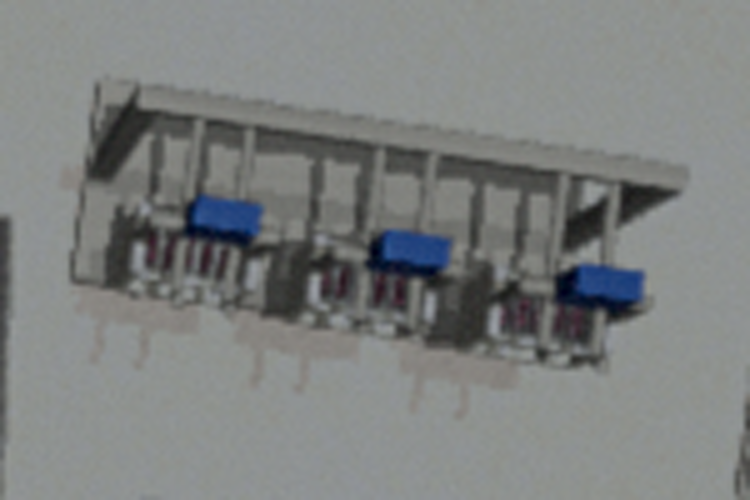

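The crop shows the bar of each rack lying on its prong pair, with the blocks as found. They are about 86 mm apart, which matches the 85 mm given. Next I'll write a planner that turns world waypoints into jog rows.

```bash
cat > plan.py <<'E'
import numpy as np,json,os
def load(): return json.load(open('cmd.json')) if os.path.exists('cmd.json') else [138.983,583.687,404.692,1.337]
def plan(wps,start=None):
    """wps: (x,y,z,psi,hand,rows); rows 0 = auto. Prints calls; saves commanded pose as planned."""
    c=np.array(start or load(),float);base=c.copy();cur=c.copy();n=0;print('CALL from',np.round(base,2))
    for x,y,z,p,h,r in wps:
        t=np.array([x,y,z,p],float)
        if not r: r=int(np.ceil(max(np.linalg.norm(t[:3]-cur[:3])/38,abs(p-cur[3])/np.radians(6.5),1)))
        src=cur.copy();done=0
        while done<r:
            if n==12: base=cur.copy();n=0;print('CALL from',np.round(base,2))
            k=min(r-done,12-n);done+=k;n+=k
            g=src+(t-src)*done/r
            s,co=np.sin(base[3]),np.cos(base[3]);d=g-base
            dp=np.round(np.array([-s*d[0]+co*d[1],co*d[0]+s*d[1],-d[2]])/800,4);dr=round(-d[3]/(2*np.pi),4)
            cur=np.r_[base[0]+800*(-s*dp[0]+co*dp[1]),base[1]+800*(co*dp[0]+s*dp[1]),base[2]-800*dp[2],base[3]-dr*2*np.pi]
            print(f'  x{k} pos {dp.tolist()} rz {dr} hand {h}')
    json.dump(cur.tolist(),open('cmd.json','w'))
E
python3 - <<'E'
from plan import *
p=-.156
plan([(388,144,445,.55,0.5,12),(637.5,-184,445,p,.5,12),(637.5,-184,374,p,.5,4),(637.5,-184,374,p,1,8)])
E
```

```text
CALL from [138.98 583.69 404.69   1.34]
  x12 pos [-0.4301, -0.4625, -0.0504] rz 0.1253 hand 0.5
CALL from [387.98 144.04 445.01   0.55]
  x12 pos [-0.5126, 0.0517, 0.0] rz 0.1123 hand 0.5
CALL from [ 6.3749e+02 -1.8402e+02  4.4501e+02 -1.6000e-01]
  x4 pos [0.0, 0.0, 0.0888] rz 0.0 hand 0.5
  x8 pos [0.0, 0.0, 0.0888] rz 0.0 hand 1
```

>>> {"api": "jog_arm", "payload": {"targets": [{"delta_pos":[-0.38,-0.41,-0.05],"dr":[0,0,0.12],"hand":0.5},{"delta_pos":[-0.38,-0.41,-0.05],"dr":[0,0,0.12],"hand":0.5},{"delta_pos":[-0.38,-0.41,-0.05],"dr":[0,0,0.12],"hand":0.5},{"delta_pos":[-0.38,-0.41,-0.05],"dr":[0,0,0.12],"hand":0.5},{"delta_pos":[-0.38,-0.41,-0.05],"dr":[0,0,0.12],"hand":0.5},{"delta_pos":[-0.38,-0.41,-0.05],"dr":[0,0,0.12],"hand":0.5},{"delta_pos":[-0.38,-0.41,-0.05],"dr":[0,0,0.12],"hand":0.5},{"delta_pos":[-0.38,-0.41,-0.05],"dr":[0,0,0.12],"hand":0.5},{"delta_pos":[-0.38,-0.41,-0.05],"dr":[0,0,0.12],"hand":0.5},{"delta_pos":[-0.38,-0.41,-0.05],"dr":[0,0,0.12],"hand":0.5},{"delta_pos":[-0.38,-0.41,-0.05],"dr":[0,0,0.12],"hand":0.5},{"delta_pos":[-0.38,-0.41,-0.05],"dr":[0,0,0.12],"hand":0.5}]}}

```text
clock: 1.1
position: [360.8, 189.9, 445.1]
ee_rot: [0.001, 0.477, 0.879, -0.0]
contact_force: [0.2, 0.3, 1.8]
width: 0.5
grasp_force: 0.0
```

```bash
python3 - <<'E'
from plan import *
p=-.156;s,c=np.sin(1.337),np.cos(1.337);d=[-.38,-.41]
st=[138.983+800*(-s*d[0]+c*d[1]),583.687+800*(c*d[0]+s*d[1]),444.692,1.337-.12*2*np.pi]
plan([(637.5,-184,445,p,.5,12)],st)
E
```

```text
CALL from [358.72 194.18 444.69   0.58]
  x12 pos [-0.5865, 0.0306, -0.0004] rz 0.1176 hand 0.5
```

>>> {"api": "jog_arm", "payload": {"targets": [{"delta_pos":[-0.5865,0.0306,0],"dr":[0,0,0.1176],"hand":0.5},{"delta_pos":[-0.5865,0.0306,0],"dr":[0,0,0.1176],"hand":0.5},{"delta_pos":[-0.5865,0.0306,0],"dr":[0,0,0.1176],"hand":0.5},{"delta_pos":[-0.5865,0.0306,0],"dr":[0,0,0.1176],"hand":0.5},{"delta_pos":[-0.5865,0.0306,0],"dr":[0,0,0.1176],"hand":0.5},{"delta_pos":[-0.5865,0.0306,0],"dr":[0,0,0.1176],"hand":0.5},{"delta_pos":[-0.5865,0.0306,0],"dr":[0,0,0.1176],"hand":0.5},{"delta_pos":[-0.5865,0.0306,0],"dr":[0,0,0.1176],"hand":0.5},{"delta_pos":[-0.5865,0.0306,0],"dr":[0,0,0.1176],"hand":0.5},{"delta_pos":[-0.5865,0.0306,0],"dr":[0,0,0.1176],"hand":0.5},{"delta_pos":[-0.5865,0.0306,0],"dr":[0,0,0.1176],"hand":0.5},{"delta_pos":[-0.5865,0.0306,0],"dr":[0,0,0.1176],"hand":0.5}]}}

```text
clock: 2.1
position: [639.2, -188.5, 441.8]
ee_rot: [-0.001, 0.761, 0.649, -0.001]
contact_force: [0.3, -0.4, -0.2]
width: 0.501
grasp_force: 0.0
```

```bash
python3 - <<'E'
from h import *
grab('top');f=grab('top','a1.png')
s=manip.get_state();q=s['ee_rot'];print(s['clock'],s['position'],q,2*np.arctan2(q[2],q[1])-np.pi/2)
grab('side','a1s.png')
a=f['frame'][150:300,350:550];b=cv2.imread('pics/a1s.png')[150:350,260:500]
cv2.imwrite('pics/a1c.png',np.hstack([cv2.resize(a,(400,300)),cv2.resize(b,(400,300))]))
E
```

```text
2.2 [ 638.21957256 -186.22537589  442.2766785 ] [-0.00128953  0.76091122  0.6488542  -0.00081916] -0.15863903802420065
```

View pics/a1c.png

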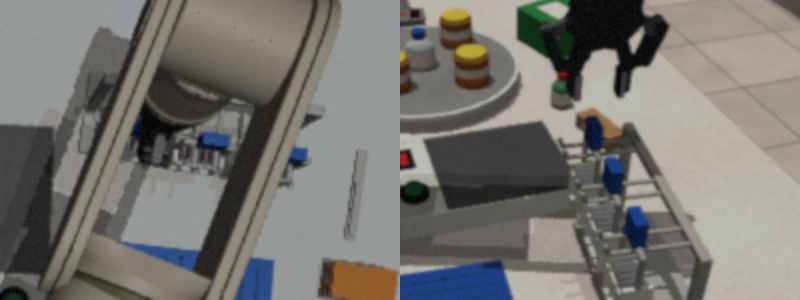

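The side view shows the fingers open, straddling rack0's block from above (crop px about 595,130). Descending and closing.

>>> {"api": "jog_arm", "payload": {"targets": [{"delta_pos":[0,0,0.04],"dr":[0,0,0],"hand":0.5},{"delta_pos":[0,0,0.07],"dr":[0,0,0],"hand":0.5},{"delta_pos":[0,0,0.0869],"dr":[0,0,0],"hand":0.5},{"delta_pos":[0,0,0.0869],"dr":[0,0,0],"hand":0.5},{"delta_pos":[0,0,0.0869],"dr":[0,0,0],"hand":0.6},{"delta_pos":[0,0,0.0869],"dr":[0,0,0],"hand":0.7},{"delta_pos":[0,0,0.0869],"dr":[0,0,0],"hand":0.8},{"delta_pos":[0,0,0.0869],"dr":[0,0,0],"hand":0.84},{"delta_pos":[0,0,0.0869],"dr":[0,0,0],"hand":0.86},{"delta_pos":[0,0,0.0869],"dr":[0,0,0],"hand":0.86},{"delta_pos":[0,0,0.0869],"dr":[0,0,0],"hand":0.86}]}}

```text
clock: 3.17
position: [637.9, -184.1, 377.6]
ee_rot: [0.001, 0.76, 0.65, 0.001]
contact_force: [-0.6, 1.6, 5.8]
width: 0.154
grasp_force: 54.1
```

```bash
python3 - <<'E'
from plan import *
p=-.156;q=-.024
x,y=637.5-100*np.cos(p),-184-100*np.sin(p)
plan([(637.5,-184,375.2,p,1,2),(637.5,-184,405,p,1,5),(x,y,405,p,1,5),(575,-70,405,q,1,6),(631,-14,405,q,1,6)],[637.5,-184,375.2,p])
E
```

```text
CALL from [ 6.375e+02 -1.840e+02  3.752e+02 -1.600e-01]
  x2 pos [0.0, 0.0, -0.0] rz -0.0 hand 1
  x5 pos [0.0, 0.0, -0.0373] rz -0.0 hand 1
  x5 pos [-0.0, -0.125, -0.0373] rz -0.0 hand 1
CALL from [ 5.3871e+02 -1.6846e+02  4.0504e+02 -1.6000e-01]
  x6 pos [0.1286, 0.0257, 0.0] rz -0.021 hand 1
  x6 pos [0.2087, 0.084, 0.0] rz -0.021 hand 1
```

>>> {"api": "jog_arm", "payload": {"targets": [{"delta_pos":[0,0,0],"dr":[0,0,0],"hand":1},{"delta_pos":[0,0,0],"dr":[0,0,0],"hand":1},{"delta_pos":[0,0,-0.01],"dr":[0,0,0],"hand":1},{"delta_pos":[0,0,-0.02],"dr":[0,0,0],"hand":1},{"delta_pos":[0,0,-0.03],"dr":[0,0,0],"hand":1},{"delta_pos":[0,0,-0.0373],"dr":[0,0,0],"hand":1},{"delta_pos":[0,0,-0.0373],"dr":[0,0,0],"hand":1},{"delta_pos":[0,-0.025,-0.0373],"dr":[0,0,0],"hand":1},{"delta_pos":[0,-0.05,-0.0373],"dr":[0,0,0],"hand":1},{"delta_pos":[0,-0.075,-0.0373],"dr":[0,0,0],"hand":1},{"delta_pos":[0,-0.1,-0.0373],"dr":[0,0,0],"hand":1},{"delta_pos":[0,-0.125,-0.0373],"dr":[0,0,0],"hand":1}]}}

```text
clock: 4.17
position: [537.7, -168.3, 404.7]
ee_rot: [-0.0, 0.76, 0.65, -0.0]
contact_force: [-1.0, 0.1, -1.8]
width: 0.153
grasp_force: 59.6
```

>>> {"api": "jog_arm", "payload": {"targets": [{"delta_pos":[0.025,0.005,0],"dr":[0,0,-0.005],"hand":1},{"delta_pos":[0.06,0.012,0],"dr":[0,0,-0.01],"hand":1},{"delta_pos":[0.1,0.02,0],"dr":[0,0,-0.015],"hand":1},{"delta_pos":[0.1286,0.0257,0],"dr":[0,0,-0.021],"hand":1},{"delta_pos":[0.15,0.04,0],"dr":[0,0,-0.021],"hand":1},{"delta_pos":[0.17,0.055,0],"dr":[0,0,-0.021],"hand":1},{"delta_pos":[0.19,0.07,0],"dr":[0,0,-0.021],"hand":1},{"delta_pos":[0.2087,0.084,0],"dr":[0,0,-0.021],"hand":1},{"delta_pos":[0.2087,0.084,0],"dr":[0,0,-0.021],"hand":1},{"delta_pos":[0.2087,0.084,0],"dr":[0,0,-0.021],"hand":1}]}}

```text
clock: 5.0
position: [631.2, -13.4, 404.4]
ee_rot: [-0.0, 0.715, 0.699, -0.0]
contact_force: [0.0, -0.3, -1.8]
width: 0.153
grasp_force: 59.8
```

```bash
python3 - <<'E'
from h import *
f=grab('side','b1.png')
s=manip.get_state();q=s['ee_rot'];print(s['clock'],s['position'],q,2*np.arctan2(q[2],q[1])-np.pi/2,s['contact_force'],s['width'])
cv2.imwrite('pics/b1c.png',cv2.resize(f['frame'][120:400,200:480],None,fx=2,fy=2))
E
```

```text
5.05 [630.87564958 -14.00562808 404.56340898] [-2.15979823e-04  7.15299544e-01  6.98817797e-01 -4.49732541e-04] -0.023309241252820634 [ 0.10316085 -0.45377555 -1.17390203] 0.15247563351548082
```

View pics/b1c.png

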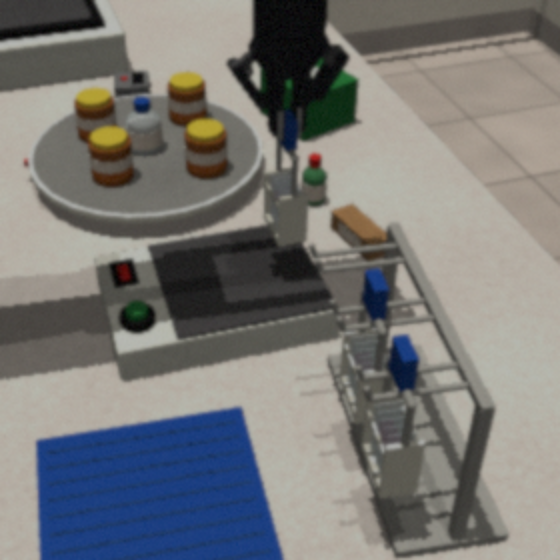

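The side view shows rack0 hanging straight in the gripper over the plate's far end, with the other two racks and all the jars undisturbed. I'll lower it gently.

>>> {"api": "jog_arm", "payload": {"targets": [{"delta_pos":[0,0,0.015],"dr":[0,0,0],"hand":1},{"delta_pos":[0,0,0.035],"dr":[0,0,0],"hand":1},{"delta_pos":[0,0,0.05],"dr":[0,0,0],"hand":1},{"delta_pos":[0,0,0.06],"dr":[0,0,0],"hand":1},{"delta_pos":[0,0,0.065],"dr":[0,0,0],"hand":1},{"delta_pos":[0,0,0.067],"dr":[0,0,0],"hand":1},{"delta_pos":[0,0,0.068],"dr":[0,0,0],"hand":1},{"delta_pos":[0,0,0.069],"dr":[0,0,0],"hand":1},{"delta_pos":[0,0,0.07],"dr":[0,0,0],"hand":1},{"delta_pos":[0,0,0.071],"dr":[0,0,0],"hand":1},{"delta_pos":[0,0,0.071],"dr":[0,0,0],"hand":1}]}}

```text
clock: 5.97
position: [631.3, -14.0, 349.2]
ee_rot: [0.001, 0.715, 0.699, 0.001]
contact_force: [-0.6, -0.6, 1.6]
width: 0.153
grasp_force: 60.3
```

```bash
python3 - <<'E'
from plan import *
p=-.156;q=-.024
plan([(631,-14,347.4,q,1,1),(631,-14,347.4,q,.6,4),(631,-14,445,q,.5,7),(624.5,-268.5,445,p,.5,8),(624.5,-268.5,375.2,p,.5,4)],[631,-14,348.24,q])
E
```

```text
CALL from [ 6.3100e+02 -1.4000e+01  3.4824e+02 -2.0000e-02]
  x1 pos [0.0, 0.0, 0.0011] rz -0.0 hand 1
  x4 pos [0.0, 0.0, 0.0011] rz -0.0 hand 0.6
  x7 pos [0.0, 0.0, -0.1209] rz -0.0 hand 0.5
CALL from [ 6.3100e+02 -1.4000e+01  4.4496e+02 -2.0000e-02]
  x8 pos [-0.3182, -0.0005, -0.0] rz 0.021 hand 0.5
  x4 pos [-0.3182, -0.0005, 0.0872] rz 0.021 hand 0.5
```

>>> {"api": "jog_arm", "payload": {"targets": [{"delta_pos":[0,0,0.0011],"dr":[0,0,0],"hand":1},{"delta_pos":[0,0,0.0011],"dr":[0,0,0],"hand":0.8},{"delta_pos":[0,0,0.0011],"dr":[0,0,0],"hand":0.6},{"delta_pos":[0,0,0.0011],"dr":[0,0,0],"hand":0.6},{"delta_pos":[0,0,0.0011],"dr":[0,0,0],"hand":0.6},{"delta_pos":[0,0,-0.02],"dr":[0,0,0],"hand":0.6},{"delta_pos":[0,0,-0.05],"dr":[0,0,0],"hand":0.6},{"delta_pos":[0,0,-0.09],"dr":[0,0,0],"hand":0.6},{"delta_pos":[0,0,-0.1209],"dr":[0,0,0],"hand":0.5},{"delta_pos":[0,0,-0.1209],"dr":[0,0,0],"hand":0.5},{"delta_pos":[0,0,-0.1209],"dr":[0,0,0],"hand":0.5}]}}

```text
clock: 6.88
position: [631.4, -14.1, 447.5]
ee_rot: [0.002, 0.716, 0.699, 0.001]
contact_force: [-0.9, 0.0, -1.4]
width: 0.502
grasp_force: 0.0
```

>>> {"api": "jog_arm", "payload": {"targets": [{"delta_pos":[-0.04,0,0],"dr":[0,0,0.005],"hand":0.5},{"delta_pos":[-0.09,0,0],"dr":[0,0,0.01],"hand":0.5},{"delta_pos":[-0.14,0,0],"dr":[0,0,0.015],"hand":0.5},{"delta_pos":[-0.19,0,0],"dr":[0,0,0.021],"hand":0.5},{"delta_pos":[-0.24,0,0],"dr":[0,0,0.021],"hand":0.5},{"delta_pos":[-0.28,0,0],"dr":[0,0,0.021],"hand":0.5},{"delta_pos":[-0.31,0,0],"dr":[0,0,0.021],"hand":0.5},{"delta_pos":[-0.3182,-0.0005,0],"dr":[0,0,0.021],"hand":0.5},{"delta_pos":[-0.3182,-0.0005,0],"dr":[0,0,0.021],"hand":0.5},{"delta_pos":[-0.3182,-0.0005,0.04],"dr":[0,0,0.021],"hand":0.5},{"delta_pos":[-0.3182,-0.0005,0.07],"dr":[0,0,0.021],"hand":0.5},{"delta_pos":[-0.3182,-0.0005,0.0872],"dr":[0,0,0.021],"hand":0.5}]}}

```text
clock: 7.88
position: [624.0, -266.5, 370.8]
ee_rot: [-0.003, 0.76, 0.65, -0.001]
contact_force: [-1.2, 0.1, -0.6]
width: 0.503
grasp_force: 0.0
```

>>> {"api": "jog_arm", "payload": {"targets": [{"delta_pos":[0,0,0],"dr":[0,0,0],"hand":0.5},{"delta_pos":[0,0,0],"dr":[0,0,0],"hand":0.6},{"delta_pos":[0,0,0],"dr":[0,0,0],"hand":0.7},{"delta_pos":[0,0,0],"dr":[0,0,0],"hand":0.8},{"delta_pos":[0,0,0],"dr":[0,0,0],"hand":0.84},{"delta_pos":[0,0,0],"dr":[0,0,0],"hand":0.86},{"delta_pos":[0,0,0],"dr":[0,0,0],"hand":0.86},{"delta_pos":[0,0,0],"dr":[0,0,0],"hand":1},{"delta_pos":[0,0,0],"dr":[0,0,0],"hand":1}]}}

```text
clock: 8.63
position: [625.0, -268.5, 377.6]
ee_rot: [0.002, 0.76, 0.65, 0.001]
contact_force: [0.1, 0.5, 6.7]
width: 0.151
grasp_force: 58.8
```

```bash
python3 - <<'E'
from h import *
f=grab('side','b2.png')
s=manip.get_state();q=s['ee_rot'];print(s['clock'],s['position'],2*np.arctan2(q[2],q[1])-np.pi/2,s['contact_force'],s['width'],s['grasp_force'])
cv2.imwrite('pics/b2c.png',cv2.resize(f['frame'][120:400,200:480],None,fx=2,fy=2))
from plan import *
p=-.156;q=-.024
x,y=624.5-100*np.cos(p),-268.5-100*np.sin(p)
plan([(624.5,-268.5,405,p,1,7),(x,y,405,p,1,5),(562,-90,405,q,1,7),(570,-14,405,q,1,5)],[624.5,-268.5,375.2,p])
E
```

```text
8.6833 [ 625.01045905 -268.56395872  377.53529377] -0.15578978829330992 [0.04362214 1.3028564  6.62079204] 0.151033521989293 58.81483018398285
CALL from [ 6.245e+02 -2.685e+02  3.752e+02 -1.600e-01]
  x7 pos [0.0, 0.0, -0.0373] rz -0.0 hand 1
  x5 pos [-0.0, -0.125, -0.0373] rz -0.0 hand 1
CALL from [ 5.2571e+02 -2.5296e+02  4.0504e+02 -1.6000e-01]
  x7 pos [0.2083, 0.0132, 0.0] rz -0.021 hand 1
  x5 pos [0.3037, 0.0083, 0.0] rz -0.021 hand 1
```

View pics/b2c.png

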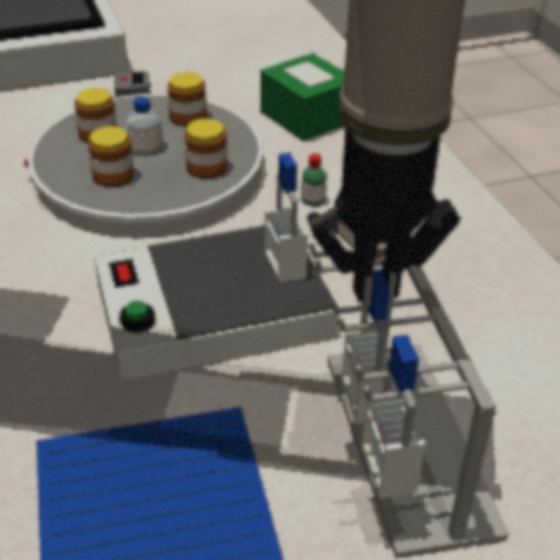

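Rack0 stands upright at the plate's far edge (crop 287,240), and rack1's block is in the grip. Same sequence for rack1.

>>> {"api": "jog_arm", "payload": {"targets": [{"delta_pos":[0,0,0],"dr":[0,0,0],"hand":1},{"delta_pos":[0,0,-0.01],"dr":[0,0,0],"hand":1},{"delta_pos":[0,0,-0.02],"dr":[0,0,0],"hand":1},{"delta_pos":[0,0,-0.03],"dr":[0,0,0],"hand":1},{"delta_pos":[0,0,-0.0373],"dr":[0,0,0],"hand":1},{"delta_pos":[0,0,-0.0373],"dr":[0,0,0],"hand":1},{"delta_pos":[0,-0.025,-0.0373],"dr":[0,0,0],"hand":1},{"delta_pos":[0,-0.05,-0.0373],"dr":[0,0,0],"hand":1},{"delta_pos":[0,-0.075,-0.0373],"dr":[0,0,0],"hand":1},{"delta_pos":[0,-0.1,-0.0373],"dr":[0,0,0],"hand":1},{"delta_pos":[0,-0.125,-0.0373],"dr":[0,0,0],"hand":1},{"delta_pos":[0,-0.125,-0.0373],"dr":[0,0,0],"hand":1}]}}

```text
clock: 9.68
position: [523.3, -252.6, 404.6]
ee_rot: [-0.001, 0.76, 0.65, -0.001]
contact_force: [-0.5, 0.4, -3.3]
width: 0.149
grasp_force: 59.9
```

>>> {"api": "jog_arm", "payload": {"targets": [{"delta_pos":[0.03,0.002,0],"dr":[0,0,-0.005],"hand":1},{"delta_pos":[0.065,0.004,0],"dr":[0,0,-0.01],"hand":1},{"delta_pos":[0.1,0.006,0],"dr":[0,0,-0.015],"hand":1},{"delta_pos":[0.135,0.009,0],"dr":[0,0,-0.021],"hand":1},{"delta_pos":[0.17,0.011,0],"dr":[0,0,-0.021],"hand":1},{"delta_pos":[0.2083,0.0132,0],"dr":[0,0,-0.021],"hand":1},{"delta_pos":[0.24,0.0115,0],"dr":[0,0,-0.021],"hand":1},{"delta_pos":[0.27,0.01,0],"dr":[0,0,-0.021],"hand":1},{"delta_pos":[0.29,0.009,0],"dr":[0,0,-0.021],"hand":1},{"delta_pos":[0.3037,0.0083,0],"dr":[0,0,-0.021],"hand":1},{"delta_pos":[0.3037,0.0083,0],"dr":[0,0,-0.021],"hand":1},{"delta_pos":[0.3037,0.0083,0],"dr":[0,0,-0.021],"hand":1}]}}

```text
clock: 10.68
position: [570.2, -13.9, 404.9]
ee_rot: [0.0, 0.715, 0.699, -0.0]
contact_force: [-0.1, -0.1, -2.6]
width: 0.15
grasp_force: 59.9
```

>>> {"api": "jog_arm", "payload": {"targets": [{"delta_pos":[0,0,0.015],"dr":[0,0,0],"hand":1},{"delta_pos":[0,0,0.035],"dr":[0,0,0],"hand":1},{"delta_pos":[0,0,0.05],"dr":[0,0,0],"hand":1},{"delta_pos":[0,0,0.06],"dr":[0,0,0],"hand":1},{"delta_pos":[0,0,0.065],"dr":[0,0,0],"hand":1},{"delta_pos":[0,0,0.067],"dr":[0,0,0],"hand":1},{"delta_pos":[0,0,0.068],"dr":[0,0,0],"hand":1},{"delta_pos":[0,0,0.069],"dr":[0,0,0],"hand":1},{"delta_pos":[0,0,0.07],"dr":[0,0,0],"hand":1},{"delta_pos":[0,0,0.071],"dr":[0,0,0],"hand":1},{"delta_pos":[0,0,0.071],"dr":[0,0,0],"hand":1}]}}

```text
clock: 11.6
position: [570.3, -13.9, 349.2]
ee_rot: [0.001, 0.715, 0.699, 0.001]
contact_force: [0.1, 0.9, 0.5]
width: 0.151
grasp_force: 60.3
```

```bash
python3 - <<'E'
from plan import *
p=-.156;q=-.024
plan([(570,-14,347.4,q,.6,5),(570,-14,445,q,.5,7),(611,-353.5,445,p,.5,12),(611,-353.5,375.2,p,.5,4)],[570,-14,348.24,q])
x,y=611-100*np.cos(p),-353.5-100*np.sin(p)
plan([(611,-353.5,405,p,1,7),(x,y,405,p,1,5),(500,-100,405,q,1,8),(510,-14,405,q,1,4)],[611,-353.5,375.2,p])
E
```

```text
CALL from [ 5.7000e+02 -1.4000e+01  3.4824e+02 -2.0000e-02]
  x5 pos [0.0, 0.0, 0.0011] rz -0.0 hand 0.6
  x7 pos [0.0, 0.0, -0.1209] rz -0.0 hand 0.5
CALL from [ 5.7000e+02 -1.4000e+01  4.4496e+02 -2.0000e-02]
  x12 pos [-0.423, 0.0614, -0.0] rz 0.021 hand 0.5
CALL from [ 6.1099e+02 -3.5348e+02  4.4496e+02 -1.6000e-01]
  x4 pos [-0.0, 0.0, 0.0872] rz 0.0 hand 0.5
CALL from [ 6.110e+02 -3.535e+02  3.752e+02 -1.600e-01]
  x7 pos [0.0, 0.0, -0.0373] rz -0.0 hand 1
  x5 pos [0.0, -0.125, -0.0373] rz -0.0 hand 1
CALL from [ 5.1221e+02 -3.3796e+02  4.0504e+02 -1.6000e-01]
  x8 pos [0.2915, -0.0613, 0.0] rz -0.021 hand 1
  x4 pos [0.3996, -0.0657, 0.0] rz -0.021 hand 1
```

>>> {"api": "jog_arm", "payload": {"targets": [{"delta_pos":[0,0,0.0011],"dr":[0,0,0],"hand":1},{"delta_pos":[0,0,0.0011],"dr":[0,0,0],"hand":0.8},{"delta_pos":[0,0,0.0011],"dr":[0,0,0],"hand":0.6},{"delta_pos":[0,0,0.0011],"dr":[0,0,0],"hand":0.6},{"delta_pos":[0,0,0.0011],"dr":[0,0,0],"hand":0.6},{"delta_pos":[0,0,-0.02],"dr":[0,0,0],"hand":0.6},{"delta_pos":[0,0,-0.05],"dr":[0,0,0],"hand":0.6},{"delta_pos":[0,0,-0.09],"dr":[0,0,0],"hand":0.6},{"delta_pos":[0,0,-0.1209],"dr":[0,0,0],"hand":0.5},{"delta_pos":[0,0,-0.1209],"dr":[0,0,0],"hand":0.5},{"delta_pos":[0,0,-0.1209],"dr":[0,0,0],"hand":0.5}]}}

```text
clock: 12.52
position: [570.4, -14.1, 447.2]
ee_rot: [0.002, 0.716, 0.699, 0.001]
contact_force: [0.3, 0.5, -0.5]
width: 0.497
grasp_force: 0.0
```

>>> {"api": "jog_arm", "payload": {"targets": [{"delta_pos":[-0.04,0.006,0],"dr":[0,0,0.005],"hand":0.5},{"delta_pos":[-0.09,0.013,0],"dr":[0,0,0.01],"hand":0.5},{"delta_pos":[-0.14,0.02,0],"dr":[0,0,0.015],"hand":0.5},{"delta_pos":[-0.19,0.0275,0],"dr":[0,0,0.021],"hand":0.5},{"delta_pos":[-0.24,0.035,0],"dr":[0,0,0.021],"hand":0.5},{"delta_pos":[-0.29,0.042,0],"dr":[0,0,0.021],"hand":0.5},{"delta_pos":[-0.34,0.05,0],"dr":[0,0,0.021],"hand":0.5},{"delta_pos":[-0.38,0.055,0],"dr":[0,0,0.021],"hand":0.5},{"delta_pos":[-0.41,0.06,0],"dr":[0,0,0.021],"hand":0.5},{"delta_pos":[-0.423,0.0614,0],"dr":[0,0,0.021],"hand":0.5},{"delta_pos":[-0.423,0.0614,0],"dr":[0,0,0.021],"hand":0.5},{"delta_pos":[-0.423,0.0614,0],"dr":[0,0,0.021],"hand":0.5}]}}

```text
clock: 13.52
position: [610.9, -353.2, 443.2]
ee_rot: [-0.001, 0.76, 0.65, -0.0]
contact_force: [0.1, 0.3, -0.3]
width: 0.499
grasp_force: 0.0
```

>>> {"api": "jog_arm", "payload": {"targets": [{"delta_pos":[0,0,0.04],"dr":[0,0,0],"hand":0.5},{"delta_pos":[0,0,0.07],"dr":[0,0,0],"hand":0.5},{"delta_pos":[0,0,0.0872],"dr":[0,0,0],"hand":0.5},{"delta_pos":[0,0,0.0872],"dr":[0,0,0],"hand":0.5},{"delta_pos":[0,0,0.0872],"dr":[0,0,0],"hand":0.6},{"delta_pos":[0,0,0.0872],"dr":[0,0,0],"hand":0.7},{"delta_pos":[0,0,0.0872],"dr":[0,0,0],"hand":0.8},{"delta_pos":[0,0,0.0872],"dr":[0,0,0],"hand":0.84},{"delta_pos":[0,0,0.0872],"dr":[0,0,0],"hand":0.86},{"delta_pos":[0,0,0.0872],"dr":[0,0,0],"hand":0.86},{"delta_pos":[0,0,0.0872],"dr":[0,0,0],"hand":1},{"delta_pos":[0,0,0.0872],"dr":[0,0,0],"hand":1}]}}

```text
clock: 14.52
position: [611.4, -353.7, 377.6]
ee_rot: [0.002, 0.76, 0.65, 0.001]
contact_force: [0.6, 1.1, 6.9]
width: 0.153
grasp_force: 58.9
```

```bash
python3 - <<'E'
from h import *
f=grab('side')
s=manip.get_state();q=s['ee_rot'];print(s['clock'],s['position'],2*np.arctan2(q[2],q[1])-np.pi/2,s['contact_force'],s['width'],s['grasp_force'])
cv2.imwrite('pics/b3c.png',cv2.resize(f['frame'][120:400,200:480],None,fx=2,fy=2))
E
```

```text
14.5667 [ 611.40412557 -353.62536589  377.6499181 ] -0.15592252321628575 [-0.09165667  0.6691608   7.01414556] 0.15340508188269678 58.90398681163788
```

View pics/b3c.png

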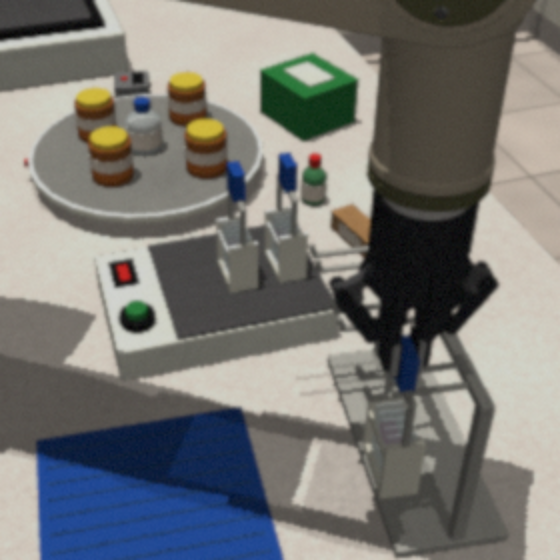

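Two racks stand upright on the plate (crop 238,260 and 286,245). Rack2's block is gripped.

>>> {"api": "jog_arm", "payload": {"targets": [{"delta_pos":[0,0,0],"dr":[0,0,0],"hand":1},{"delta_pos":[0,0,-0.01],"dr":[0,0,0],"hand":1},{"delta_pos":[0,0,-0.02],"dr":[0,0,0],"hand":1},{"delta_pos":[0,0,-0.03],"dr":[0,0,0],"hand":1},{"delta_pos":[0,0,-0.0373],"dr":[0,0,0],"hand":1},{"delta_pos":[0,0,-0.0373],"dr":[0,0,0],"hand":1},{"delta_pos":[0,-0.025,-0.0373],"dr":[0,0,0],"hand":1},{"delta_pos":[0,-0.05,-0.0373],"dr":[0,0,0],"hand":1},{"delta_pos":[0,-0.075,-0.0373],"dr":[0,0,0],"hand":1},{"delta_pos":[0,-0.1,-0.0373],"dr":[0,0,0],"hand":1},{"delta_pos":[0,-0.125,-0.0373],"dr":[0,0,0],"hand":1},{"delta_pos":[0,-0.125,-0.0373],"dr":[0,0,0],"hand":1}]}}

```text
clock: 15.57
position: [509.7, -337.7, 404.7]
ee_rot: [-0.001, 0.76, 0.649, -0.001]
contact_force: [-1.2, 1.5, -2.1]
width: 0.152
grasp_force: 59.6
```

>>> {"api": "jog_arm", "payload": {"targets": [{"delta_pos":[0.03,-0.006,0],"dr":[0,0,-0.005],"hand":1},{"delta_pos":[0.07,-0.015,0],"dr":[0,0,-0.01],"hand":1},{"delta_pos":[0.115,-0.024,0],"dr":[0,0,-0.015],"hand":1},{"delta_pos":[0.16,-0.034,0],"dr":[0,0,-0.021],"hand":1},{"delta_pos":[0.205,-0.043,0],"dr":[0,0,-0.021],"hand":1},{"delta_pos":[0.25,-0.053,0],"dr":[0,0,-0.021],"hand":1},{"delta_pos":[0.2915,-0.0613,0],"dr":[0,0,-0.021],"hand":1},{"delta_pos":[0.33,-0.063,0],"dr":[0,0,-0.021],"hand":1},{"delta_pos":[0.365,-0.0643,0],"dr":[0,0,-0.021],"hand":1},{"delta_pos":[0.39,-0.0653,0],"dr":[0,0,-0.021],"hand":1},{"delta_pos":[0.3996,-0.0657,0],"dr":[0,0,-0.021],"hand":1},{"delta_pos":[0.3996,-0.0657,0],"dr":[0,0,-0.021],"hand":1}]}}

```text
clock: 16.57
position: [510.2, -12.3, 405.1]
ee_rot: [0.0, 0.715, 0.7, 0.0]
contact_force: [0.8, 0.1, -3.1]
width: 0.155
grasp_force: 59.7
```

>>> {"api": "jog_arm", "payload": {"targets": [{"delta_pos":[0,0,0.015],"dr":[0,0,0],"hand":1},{"delta_pos":[0,0,0.035],"dr":[0,0,0],"hand":1},{"delta_pos":[0,0,0.05],"dr":[0,0,0],"hand":1},{"delta_pos":[0,0,0.06],"dr":[0,0,0],"hand":1},{"delta_pos":[0,0,0.065],"dr":[0,0,0],"hand":1},{"delta_pos":[0,0,0.067],"dr":[0,0,0],"hand":1},{"delta_pos":[0,0,0.068],"dr":[0,0,0],"hand":1},{"delta_pos":[0,0,0.069],"dr":[0,0,0],"hand":1},{"delta_pos":[0,0,0.07],"dr":[0,0,0],"hand":1},{"delta_pos":[0,0,0.071],"dr":[0,0,0],"hand":1},{"delta_pos":[0,0,0.071],"dr":[0,0,0],"hand":1}]}}

```text
clock: 17.48
position: [510.2, -13.9, 349.2]
ee_rot: [0.001, 0.715, 0.699, 0.001]
contact_force: [-0.1, 1.2, 2.9]
width: 0.153
grasp_force: 60.3
```

```bash
python3 - <<'E'
from h import *
s=manip.get_state();q=s['ee_rot'];print(s['clock'],s['position'],2*np.arctan2(q[2],q[1])-np.pi/2,s['contact_force'])
from plan import *
q=-.024
plan([(510,-14,347.4,q,.6,5),(510,-14,445,q,.5,7),(440,-54,445,q,1,4),(440,-54,245,q,1,8)],[510,-14,348.24,q])
E
```

```text
17.4833 [510.23119546 -13.91116025 349.18300047] -0.023799447528883855 [-0.12729926  1.18904632  2.92927746]
CALL from [ 5.1000e+02 -1.4000e+01  3.4824e+02 -2.0000e-02]
  x5 pos [0.0, 0.0, 0.0011] rz -0.0 hand 0.6
  x7 pos [0.0, 0.0, -0.1209] rz -0.0 hand 0.5
CALL from [ 5.1000e+02 -1.4000e+01  4.4496e+02 -2.0000e-02]
  x4 pos [-0.0521, -0.0863, -0.0] rz -0.0 hand 1
  x8 pos [-0.0521, -0.0863, 0.25] rz -0.0 hand 1
```

>>> {"api": "jog_arm", "payload": {"targets": [{"delta_pos":[0,0,0.0011],"dr":[0,0,0],"hand":1},{"delta_pos":[0,0,0.0011],"dr":[0,0,0],"hand":0.8},{"delta_pos":[0,0,0.0011],"dr":[0,0,0],"hand":0.6},{"delta_pos":[0,0,0.0011],"dr":[0,0,0],"hand":0.6},{"delta_pos":[0,0,0.0011],"dr":[0,0,0],"hand":0.6},{"delta_pos":[0,0,-0.02],"dr":[0,0,0],"hand":0.6},{"delta_pos":[0,0,-0.05],"dr":[0,0,0],"hand":0.6},{"delta_pos":[0,0,-0.09],"dr":[0,0,0],"hand":0.6},{"delta_pos":[0,0,-0.1209],"dr":[0,0,0],"hand":0.5},{"delta_pos":[0,0,-0.1209],"dr":[0,0,0],"hand":0.5},{"delta_pos":[0,0,-0.1209],"dr":[0,0,0],"hand":0.5}]}}

```text
clock: 18.4
position: [510.4, -14.0, 446.9]
ee_rot: [0.002, 0.716, 0.699, 0.001]
contact_force: [0.4, 0.3, -0.4]
width: 0.502
grasp_force: 0.0
```

>>> {"api": "jog_arm", "payload": {"targets": [{"delta_pos":[-0.025,-0.045,0],"dr":[0,0,0],"hand":1},{"delta_pos":[-0.052,-0.09,0],"dr":[0,0,0],"hand":1},{"delta_pos":[-0.052,-0.09,0],"dr":[0,0,0],"hand":1},{"delta_pos":[-0.052,-0.09,0.05],"dr":[0,0,0],"hand":1},{"delta_pos":[-0.052,-0.09,0.1],"dr":[0,0,0],"hand":1},{"delta_pos":[-0.052,-0.09,0.15],"dr":[0,0,0],"hand":1},{"delta_pos":[-0.052,-0.09,0.2],"dr":[0,0,0],"hand":1},{"delta_pos":[-0.052,-0.09,0.235],"dr":[0,0,0],"hand":1},{"delta_pos":[-0.052,-0.09,0.235],"dr":[0,0,0],"hand":1},{"delta_pos":[-0.052,-0.09,0.235],"dr":[0,0,0],"hand":1}]}}

```text
clock: 19.23
position: [435.5, -53.5, 254.8]
ee_rot: [-0.003, 0.716, 0.699, -0.002]
contact_force: [0.0, -0.2, 0.7]
width: 0.001
grasp_force: 0.0
```

```bash
python3 - <<'E'
from h import *
f=grab('side')
s=manip.get_state();print(s['clock'],s['position'],s['contact_force'],s['width'])
cv2.imwrite('pics/b4c.png',cv2.resize(f['frame'][120:400,200:480],None,fx=2,fy=2))
for c,a,r in blobs(f,*GRN,20): print(np.round(c,1),a,ray(f,*c,54))
E
```

```text
19.2833 [436.83800948 -53.81375167 257.1830799 ] [-0.05016064  0.8403124   0.69271721] 0.0021818842392670105
[353.7 169.3] 1302 [806.5 360.6  54. ]
[356.6 207.8] 65 [735.  148.8  54. ]
[267.9 275. ] 82 [441.5 -50.4  54. ]
```

View pics/b4c.png

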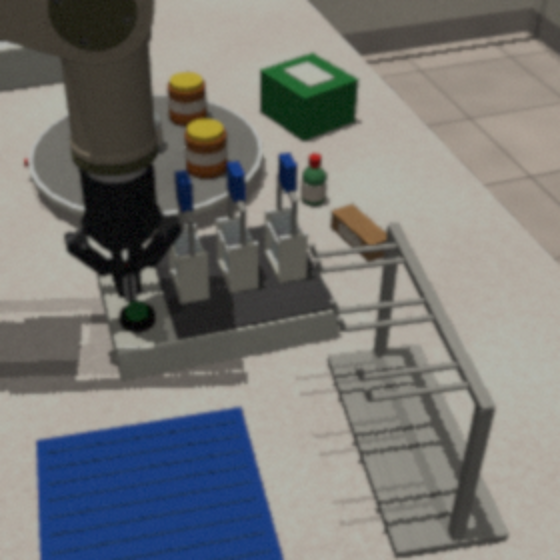

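All three racks stand on the plate, and the closed fingertips are just above the green button (crop 137,315). Pressing slowly.

>>> {"api": "jog_arm", "payload": {"targets": [{"delta_pos":[0,0,0.015],"dr":[0,0,0],"hand":1},{"delta_pos":[0,0,0.022],"dr":[0,0,0],"hand":1},{"delta_pos":[0,0,0.025],"dr":[0,0,0],"hand":1},{"delta_pos":[0,0,0.0275],"dr":[0,0,0],"hand":1},{"delta_pos":[0,0,0.03],"dr":[0,0,0],"hand":1},{"delta_pos":[0,0,0.0325],"dr":[0,0,0],"hand":1},{"delta_pos":[0,0,0.035],"dr":[0,0,0],"hand":1},{"delta_pos":[0,0,0.0375],"dr":[0,0,0],"hand":1},{"delta_pos":[0,0,0.04],"dr":[0,0,0],"hand":1},{"delta_pos":[0,0,0.04],"dr":[0,0,0],"hand":1}]}}

```text
clock: 20.12
position: [439.0, -54.2, 233.9]
ee_rot: [0.001, 0.715, 0.699, 0.0]
contact_force: [-40.6, 8.6, 87.6]
width: -0.003
grasp_force: 43.8
```

>>> {"api": "jog_arm", "payload": {"targets": [{"delta_pos":[0,0,-0.01],"dr":[0,0,0],"hand":1},{"delta_pos":[0,0,-0.02],"dr":[0,0,0],"hand":1}]}}

```text
clock: 20.28
position: [437.9, -54.0, 243.7]
ee_rot: [0.002, 0.715, 0.699, 0.001]
contact_force: [0.6, -0.2, -0.2]
width: -0.003
grasp_force: 0.0
```

```bash
python3 - <<'E'
from h import *
f=grab('side')
s=manip.get_state();print(s['clock'],s['position'],s['contact_force'],s['width'])
cv2.imwrite('pics/b5c.png',cv2.resize(f['frame'][190:330,230:370],None,fx=4,fy=4))
E
```

```text
20.3333 [438.19437334 -54.08915889 244.43339337] [ 0.84879048 -0.10092459  0.63310292] 0.0005054914086912391
```

View pics/b5c.png

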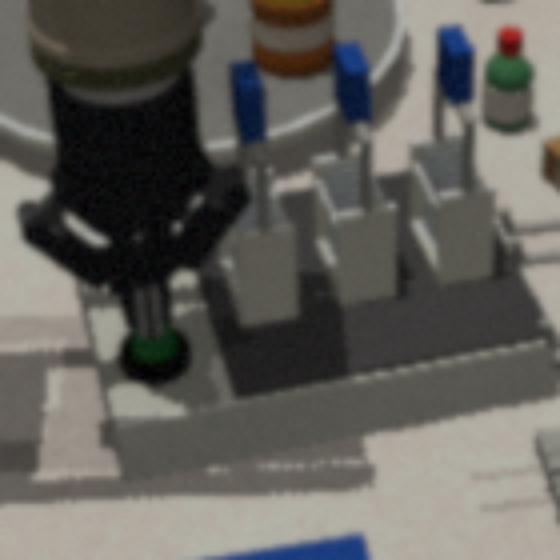

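```bash
python3 - <<'E'
from h import *
import pickle
f=pickle.load(open('top0.pkl','rb'));g=pickle.load(open('side0.pkl','rb'))
for c,a,r in blobs(g,*GRN,20): 
  if a<200: print(np.round(c,1),a,[ray(g,*c,z) for z in(46,54,62,70)])
print([ray(f,356.4,300.8,z) for z in(46,54,62,70)])
# known points: dryer corner check: tip projection of closed gripper at contact
s=manip.get_state();p=s['position'];print(proj(g,[p[0],p[1],p[2]-173]),proj(g,[p[0],p[1],p[2]-183]))
a=cv2.resize(f['frame'][280:320,330:385],None,fx=7,fy=7,interpolation=cv2.INTER_CUBIC);b=cv2.resize(g['frame'][245:300,240:295],None,fx=5.09,fy=5.09,interpolation=cv2.INTER_CUBIC)
cv2.imwrite('pics/btn.png',np.hstack([a,b[:280]]))
E
```

```text
[356.5 207.7] 64 [array([739.6, 160.8,  46. ]), array([734.9, 149.5,  54. ]), array([730.2, 138.1,  62. ]), array([725.5, 126.8,  70. ])]
[267.8 275.4] 95 [array([442.3, -42.5,  46. ]), array([441. , -51.5,  54. ]), array([439.7, -60.5,  62. ]), array([438.5, -69.5,  70. ])]
[array([439.3, -55.6,  46. ]), array([439.1, -55.2,  54. ]), array([439. , -54.8,  62. ]), array([438.9, -54.3,  70. ])]
[266.2 270.6] [266.5 273.9]
```

View pics/btn.png

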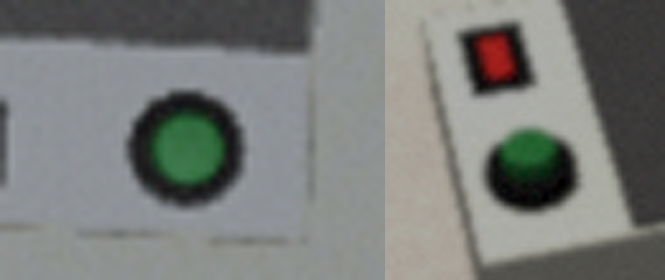

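The green cap stands proud of its black ring, with its top about 60 mm up. I'll press again in small steps and read the force to confirm the button's spring travel before the hard stop.

>>> {"api": "jog_arm", "payload": {"targets": [{"delta_pos":[0,0,0],"dr":[0,0,0],"hand":1},{"delta_pos":[0,0,0],"dr":[0,0,0],"hand":1},{"delta_pos":[0,0,0],"dr":[0,0,0],"hand":1}]}}

```text
clock: 20.58
position: [436.8, -53.8, 240.4]
ee_rot: [-0.0, 0.716, 0.699, -0.0]
contact_force: [0.9, -0.9, 1.3]
width: -0.003
grasp_force: 1.0
```

>>> {"api": "jog_arm", "payload": {"targets": [{"delta_pos":[0,0,0.0025],"dr":[0,0,0],"hand":1},{"delta_pos":[0,0,0.0025],"dr":[0,0,0],"hand":1}]}}

```text
clock: 20.75
position: [436.8, -53.8, 238.2]
ee_rot: [-0.0, 0.716, 0.699, -0.0]
contact_force: [0.5, 0.0, 3.1]
width: -0.001
grasp_force: 1.6
```

>>> {"api": "jog_arm", "payload": {"targets": [{"delta_pos":[0,0,0.0025],"dr":[0,0,0],"hand":1},{"delta_pos":[0,0,0.0025],"dr":[0,0,0],"hand":1}]}}

```text
clock: 20.92
position: [436.9, -53.8, 236.5]
ee_rot: [-0.0, 0.716, 0.699, -0.0]
contact_force: [-1.2, 1.0, 3.8]
width: 0.003
grasp_force: 2.1
```

>>> {"api": "jog_arm", "payload": {"targets": [{"delta_pos":[0,0,0.0025],"dr":[0,0,0],"hand":1},{"delta_pos":[0,0,0.0025],"dr":[0,0,0],"hand":1}]}}

```text
clock: 21.08
position: [436.9, -53.8, 235.4]
ee_rot: [-0.0, 0.715, 0.699, -0.0]
contact_force: [-3.4, -0.2, 9.2]
width: 0.002
grasp_force: 4.7
```

>>> {"api": "jog_arm", "payload": {"targets": [{"delta_pos":[0,0,0.0025],"dr":[0,0,0],"hand":1},{"delta_pos":[0,0,0.0025],"dr":[0,0,0],"hand":1}]}}

```text
clock: 21.25
position: [437.2, -53.8, 235.0]
ee_rot: [-0.0, 0.715, 0.699, -0.0]
contact_force: [-12.2, 2.7, 28.6]
width: -0.001
grasp_force: 14.2
```

```bash
python3 - <<'E'
from h import *
f=grab('side')
cv2.imwrite('pics/b6c.png',cv2.resize(f['frame'][245:300,240:295],None,fx=8,fy=8,interpolation=cv2.INTER_CUBIC))
E
```

```text
(no output)
```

The force rose from about 1 N to 5 N over roughly 6 mm, then climbed steeply at the stop, so the button is fully in. Now the jars.

>>> {"api": "jog_arm", "payload": {"targets": [{"delta_pos":[0,0,-0.03],"dr":[0,0,0],"hand":1},{"delta_pos":[0,0,-0.08],"dr":[0,0,0],"hand":0.5},{"delta_pos":[0,0,-0.13],"dr":[0,0,0],"hand":0},{"delta_pos":[0,0,-0.18],"dr":[0,0,0],"hand":0},{"delta_pos":[0,0,-0.21],"dr":[0,0,0],"hand":0},{"delta_pos":[0,0,-0.21],"dr":[0,0,0],"hand":0},{"delta_pos":[0.04,0,-0.21],"dr":[0,0,0.02],"hand":0},{"delta_pos":[0.08,0,-0.21],"dr":[0,0,0.04],"hand":0},{"delta_pos":[0.12,0,-0.21],"dr":[0,0,0.06],"hand":0},{"delta_pos":[0.15,0,-0.21],"dr":[0,0,0.08],"hand":0},{"delta_pos":[0.18,0,-0.21],"dr":[0,0,0.1],"hand":0},{"delta_pos":[0.18,0,-0.21],"dr":[0,0,0.12],"hand":0}]}}

```text
clock: 22.3
position: [439.8, 93.5, 399.5]
ee_rot: [-0.001, 0.915, 0.404, -0.001]
contact_force: [-0.2, -0.2, 0.1]
width: 0.998
grasp_force: 0.0
```

```bash
cat > jars.py <<'E'
from h import *
def lids():
    f=grab('top');g=grab('side')
    T=[(np.round(ray(f,*c,106)[:2],0).tolist(),a) for c,a,r in blobs(f,*YEL)]
    S=[(np.round(ray(g,*c,99)[:2],0).tolist(),a) for c,a,r in blobs(g,*YEL)]
    s=manip.get_state();q=s['ee_rot']
    print(s['clock'],np.round(s['position'],1),2*np.arctan2(q[2],q[1])-np.pi/2);print('T',T);print('S',S);return f,g
E
python3 - <<'E'
from jars import *
from plan import *
f,g=lids()
cv2.imwrite('pics/j1.png',np.vstack([f['frame'][150:350],g['frame'][120:330]]))
c=np.array([436.8,-53.8])
ps=-.024;s,co=np.sin(ps),np.cos(ps)
st=[436.6-800*s*.18,-53.9+800*co*.18,232.96+168,ps-.12*2*np.pi]
print(st)
plan([(470.5,264.5,400,-.8,0,6),(470.5,264.5,222,-.8,0,6)],st)
E
```

```text
22.4 [440.   91.1 399.5] -0.735774226062444
T [([614.0, 396.0], 358), ([603.0, 244.0], 358), ([470.0, 388.0], 373), ([470.0, 270.0], 296)]
S [([616.0, 393.0], 122), ([472.0, 385.0], 135), ([605.0, 245.0], 182), ([472.0, 265.0], 185)]
[np.float64(440.055668233555), np.float64(90.05852999061776), 400.96000000000004, -0.7779822368615503]
CALL from [440.06  90.06 400.96  -0.78]
  x6 pos [0.182, -0.1259, 0.0012] rz 0.0035 hand 0
  x6 pos [0.182, -0.1259, 0.2237] rz 0.0035 hand 0
```

>>> {"api": "jog_arm", "payload": {"targets": [{"delta_pos":[0.045,-0.031,0],"dr":[0,0,0.0035],"hand":0},{"delta_pos":[0.09,-0.062,0],"dr":[0,0,0.0035],"hand":0},{"delta_pos":[0.135,-0.093,0],"dr":[0,0,0.0035],"hand":0},{"delta_pos":[0.17,-0.118,0],"dr":[0,0,0.0035],"hand":0},{"delta_pos":[0.182,-0.1255,0],"dr":[0,0,0.0035],"hand":0},{"delta_pos":[0.182,-0.1255,0.05],"dr":[0,0,0.0035],"hand":0},{"delta_pos":[0.182,-0.1255,0.1],"dr":[0,0,0.0035],"hand":0},{"delta_pos":[0.182,-0.1255,0.14],"dr":[0,0,0.0035],"hand":0},{"delta_pos":[0.182,-0.1255,0.15],"dr":[0,0,0.0035],"hand":0},{"delta_pos":[0.182,-0.1255,0.15],"dr":[0,0,0.0035],"hand":0}]}}

```text
clock: 23.23
position: [462.4, 263.9, 277.2]
ee_rot: [0.0, 0.918, 0.396, -0.004]
contact_force: [-0.4, -0.3, 0.2]
width: 1.004
grasp_force: 0.0
```

```bash
python3 - <<'E'
from jars import *
f=grab('top');g=grab('side')
s=manip.get_state();print(s['clock'],s['position'])
cv2.imwrite('pics/j2.png',np.hstack([cv2.resize(f['frame'][190:340,140:290],(400,400)),cv2.resize(g['frame'][110:260,190:340],(400,400))]))
E
```

```text
23.3333 [464.38760445 265.06645128 282.30527549]
```

View pics/j2.png

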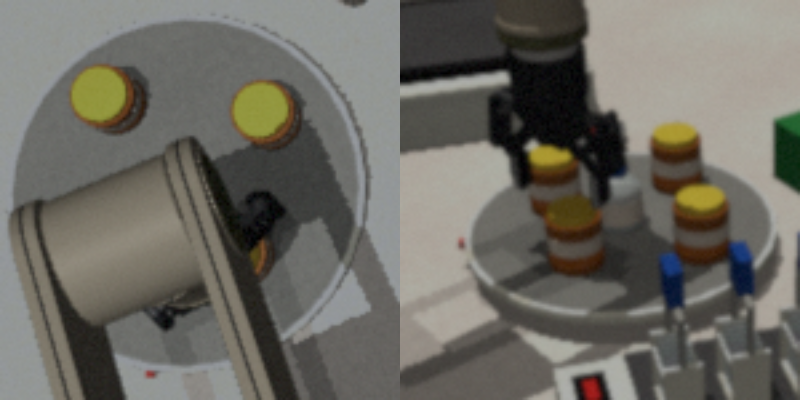

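>>> {"api": "jog_arm", "payload": {"targets": [{"delta_pos":[0,0,0],"dr":[0,0,0],"hand":0},{"delta_pos":[0,0,0],"dr":[0,0,0],"hand":0},{"delta_pos":[0,0,0],"dr":[0,0,0],"hand":0}]}}

```text
clock: 23.58
position: [464.5, 265.7, 283.2]
ee_rot: [-0.0, 0.918, 0.396, 0.002]
contact_force: [-0.5, 0.5, -0.6]
width: 0.995
grasp_force: 0.0
```

```bash
cat >> jars.py <<'E'
def cur():
    s=manip.get_state();q=s['ee_rot'];p=s['position']
    return [p[0],p[1],p[2],2*np.arctan2(q[2],q[1])-np.pi/2]
E
python3 - <<'E'
from jars import *
from plan import *
print(cur())
c=cur();plan([(471,265,222,c[3],0,8)],c)
E
```

```text
[np.float64(464.5495673919429), np.float64(265.6936382083799), np.float64(283.2158473999513), np.float64(-0.7574821851577734)]
CALL from [464.55 265.69 283.22  -0.76]
  x8 pos [0.0049, 0.0065, 0.0765] rz -0.0 hand 0
```

>>> {"api": "jog_arm", "payload": {"targets": [{"delta_pos":[0.0049,0.0065,0],"dr":[0,0,0],"hand":0},{"delta_pos":[0.0049,0.0065,0.02],"dr":[0,0,0],"hand":0},{"delta_pos":[0.0049,0.0065,0.04],"dr":[0,0,0],"hand":0},{"delta_pos":[0.0049,0.0065,0.06],"dr":[0,0,0],"hand":0},{"delta_pos":[0.0049,0.0065,0.07],"dr":[0,0,0],"hand":0},{"delta_pos":[0.0049,0.0065,0.0765],"dr":[0,0,0],"hand":0.1},{"delta_pos":[0.0049,0.0065,0.0765],"dr":[0,0,0],"hand":0.2},{"delta_pos":[0.0049,0.0065,0.0765],"dr":[0,0,0],"hand":0.23},{"delta_pos":[0.0049,0.0065,0.0765],"dr":[0,0,0],"hand":0.25},{"delta_pos":[0.0049,0.0065,0.0765],"dr":[0,0,0],"hand":0.26},{"delta_pos":[0.0049,0.0065,0.0765],"dr":[0,0,0],"hand":0.27},{"delta_pos":[0.0049,0.0065,0.0765],"dr":[0,0,0],"hand":0.27}]}}

```text
clock: 24.58
position: [470.4, 264.9, 220.4]
ee_rot: [-0.0, 0.918, 0.395, 0.001]
contact_force: [-0.7, 1.1, -0.4]
width: 0.731
grasp_force: 0.0
```

>>> {"api": "jog_arm", "payload": {"targets": [{"delta_pos":[0,0,0],"dr":[0,0,0],"hand":0.28},{"delta_pos":[0,0,0],"dr":[0,0,0],"hand":0.28},{"delta_pos":[0,0,0],"dr":[0,0,0],"hand":0.28}]}}

```text
clock: 24.83
position: [470.1, 264.7, 219.8]
ee_rot: [0.0, 0.918, 0.395, 0.0]
contact_force: [-0.7, -0.3, 0.4]
width: 0.722
grasp_force: 0.0
```

>>> {"api": "jog_arm", "payload": {"targets": [{"delta_pos":[0,0,0],"dr":[0,0,0],"hand":0.286},{"delta_pos":[0,0,0],"dr":[0,0,0],"hand":0.286}]}}

```text
clock: 25.0
position: [470.1, 264.7, 219.7]
ee_rot: [-0.0, 0.918, 0.395, -0.0]
contact_force: [0.4, -0.5, 0.3]
width: 0.715
grasp_force: 0.0
```

>>> {"api": "jog_arm", "payload": {"targets": [{"delta_pos":[0,0,0],"dr":[0,0,0],"hand":0.29},{"delta_pos":[0,0,0],"dr":[0,0,0],"hand":0.29}]}}

```text
clock: 25.17
position: [470.1, 264.7, 219.7]
ee_rot: [0.0, 0.918, 0.395, -0.0]
contact_force: [-1.1, 0.6, 1.0]
width: 0.711
grasp_force: 0.0
```

>>> {"api": "jog_arm", "payload": {"targets": [{"delta_pos":[0,0,0],"dr":[0,0,0],"hand":0.294},{"delta_pos":[0,0,0],"dr":[0,0,0],"hand":0.294}]}}

```text
clock: 25.33
position: [470.1, 264.7, 219.7]
ee_rot: [-0.0, 0.919, 0.395, -0.0]
contact_force: [-1.1, 0.1, -0.7]
width: 0.705
grasp_force: 0.0
```

>>> {"api": "jog_arm", "payload": {"targets": [{"delta_pos":[0,0,0],"dr":[0,0,0],"hand":0.297},{"delta_pos":[0,0,0],"dr":[0,0,0],"hand":0.297}]}}

```text
clock: 25.5
position: [470.2, 264.7, 219.7]
ee_rot: [0.0, 0.918, 0.395, 0.0]
contact_force: [-0.8, 0.0, 0.3]
width: 0.702
grasp_force: 0.0
```

>>> {"api": "jog_arm", "payload": {"targets": [{"delta_pos":[0,0,0],"dr":[0,0,0],"hand":0.3},{"delta_pos":[0,0,0],"dr":[0,0,0],"hand":0.3}]}}

```text
clock: 25.67
position: [470.1, 264.7, 219.7]
ee_rot: [-0.0, 0.918, 0.395, -0.0]
contact_force: [0.5, 0.4, -0.3]
width: 0.702
grasp_force: 0.0
```

>>> {"api": "jog_arm", "payload": {"targets": [{"delta_pos":[0,0,0],"dr":[0,0,0],"hand":0.304},{"delta_pos":[0,0,0],"dr":[0,0,0],"hand":0.304}]}}

```text
clock: 25.83
position: [470.1, 264.7, 219.8]
ee_rot: [0.0, 0.918, 0.395, 0.0]
contact_force: [-0.1, -0.2, 0.0]
width: 0.696
grasp_force: 3.4
```

>>> {"api": "jog_arm", "payload": {"targets": [{"delta_pos":[0,0,0],"dr":[0,0,0],"hand":0.308},{"delta_pos":[0,0,0],"dr":[0,0,0],"hand":0.308}]}}

```text
clock: 26.0
position: [470.2, 264.8, 219.8]
ee_rot: [0.0, 0.918, 0.395, 0.0]
contact_force: [-0.4, -1.5, 1.9]
width: 0.696
grasp_force: 12.4
```

```bash
python3 - <<'E'
from plan import *
p=-.757
plan([(470.1,264.7,219.8,p,.312,3),(470.1,264.7,430,p,.312,9),(461.5,-35,430,p,.312,12),(453,-335.6,430,p,.312,12),(453,-335.6,192,p,.312,12)],[470.1,264.7,219.8,p])
E
```

```text
CALL from [470.1  264.7  219.8   -0.76]
  x3 pos [0.0, 0.0, -0.0] rz -0.0 hand 0.312
  x9 pos [0.0, 0.0, -0.2628] rz -0.0 hand 0.312
CALL from [470.1  264.7  430.04  -0.76]
  x12 pos [-0.2797, 0.2495, 0.0] rz -0.0 hand 0.312
CALL from [461.52 -35.03 430.04  -0.76]
  x12 pos [-0.2804, 0.2503, 0.0] rz -0.0 hand 0.312
CALL from [ 453.03 -335.6   430.04   -0.76]
  x12 pos [-0.0, -0.0, 0.2976] rz -0.0 hand 0.312
```

>>> {"api": "jog_arm", "payload": {"targets": [{"delta_pos":[0,0,0],"dr":[0,0,0],"hand":0.31},{"delta_pos":[0,0,0],"dr":[0,0,0],"hand":0.312},{"delta_pos":[0,0,0],"dr":[0,0,0],"hand":0.312},{"delta_pos":[0,0,-0.005],"dr":[0,0,0],"hand":0.312},{"delta_pos":[0,0,-0.015],"dr":[0,0,0],"hand":0.312},{"delta_pos":[0,0,-0.03],"dr":[0,0,0],"hand":0.312},{"delta_pos":[0,0,-0.05],"dr":[0,0,0],"hand":0.312},{"delta_pos":[0,0,-0.06],"dr":[0,0,0],"hand":0.312},{"delta_pos":[0,0,-0.06],"dr":[0,0,0],"hand":0.312}]}}

```text
clock: 26.75
position: [471.3, 265.3, 271.2]
ee_rot: [-0.0, 0.918, 0.395, 0.003]
contact_force: [0.9, 1.4, -1.5]
width: 0.696
grasp_force: 22.4
```

```bash
python3 - <<'E'
from jars import *
s=manip.get_state();print(s['clock'],s['position'],s['grasp_force'],s['width'],s['contact_force'])
g=grab('side')
cv2.imwrite('pics/j3.png',cv2.resize(g['frame'][110:260,190:340],(400,400)))
E
```

```text
26.75 [471.32726953 265.26864195 271.16602703] 22.360298931598663 0.6960552162586632 [ 0.88052395  1.39585182 -1.52638076]
```

View pics/j3.png

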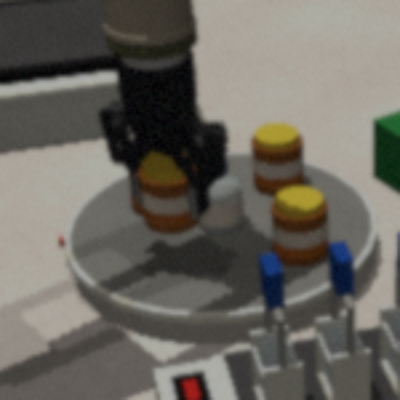

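The jar is held upright off the platter at 22 N. I'll carry it high over the dryer to the mat.

>>> {"api": "jog_arm", "payload": {"targets": [{"delta_pos":[0,0,-0.03],"dr":[0,0,0],"hand":0.312},{"delta_pos":[0,0,-0.07],"dr":[0,0,0],"hand":0.312},{"delta_pos":[0,0,-0.11],"dr":[0,0,0],"hand":0.312},{"delta_pos":[0,0,-0.15],"dr":[0,0,0],"hand":0.312},{"delta_pos":[-0.01,0.009,-0.18],"dr":[0,0,0],"hand":0.312},{"delta_pos":[-0.03,0.027,-0.2028],"dr":[0,0,0],"hand":0.312},{"delta_pos":[-0.056,0.05,-0.2028],"dr":[0,0,0],"hand":0.312},{"delta_pos":[-0.084,0.075,-0.2028],"dr":[0,0,0],"hand":0.312},{"delta_pos":[-0.112,0.1,-0.2028],"dr":[0,0,0],"hand":0.312},{"delta_pos":[-0.14,0.125,-0.2028],"dr":[0,0,0],"hand":0.312},{"delta_pos":[-0.168,0.15,-0.2028],"dr":[0,0,0],"hand":0.312},{"delta_pos":[-0.196,0.175,-0.2028],"dr":[0,0,0],"hand":0.312}]}}

```text
clock: 27.8
position: [463.6, 53.3, 429.1]
ee_rot: [-0.0, 0.918, 0.396, -0.0]
contact_force: [0.0, 0.2, -1.9]
width: 0.69
grasp_force: 22.5
```

>>> {"api": "jog_arm", "payload": {"targets": [{"delta_pos":[-0.032,0.0286,0],"dr":[0,0,0],"hand":0.312},{"delta_pos":[-0.064,0.0571,0],"dr":[0,0,0],"hand":0.312},{"delta_pos":[-0.096,0.0857,0],"dr":[0,0,0],"hand":0.312},{"delta_pos":[-0.128,0.1143,0],"dr":[0,0,0],"hand":0.312},{"delta_pos":[-0.16,0.143,0],"dr":[0,0,0],"hand":0.312},{"delta_pos":[-0.192,0.1714,0],"dr":[0,0,0],"hand":0.312},{"delta_pos":[-0.224,0.2,0],"dr":[0,0,0],"hand":0.312},{"delta_pos":[-0.256,0.2286,0],"dr":[0,0,0],"hand":0.312},{"delta_pos":[-0.288,0.257,0],"dr":[0,0,0],"hand":0.312},{"delta_pos":[-0.32,0.2857,0],"dr":[0,0,0],"hand":0.312},{"delta_pos":[-0.345,0.308,0],"dr":[0,0,0],"hand":0.312},{"delta_pos":[-0.364,0.325,0],"dr":[0,0,0],"hand":0.312}]}}

```text
clock: 28.8
position: [452.1, -338.0, 428.7]
ee_rot: [-0.001, 0.919, 0.395, -0.001]
contact_force: [1.1, 0.4, -1.3]
width: 0.692
grasp_force: 22.5
```

>>> {"api": "jog_arm", "payload": {"targets": [{"delta_pos":[0,0,0],"dr":[0,0,0],"hand":0.312},{"delta_pos":[0,0,0.03],"dr":[0,0,0],"hand":0.312},{"delta_pos":[0,0,0.07],"dr":[0,0,0],"hand":0.312},{"delta_pos":[0,0,0.11],"dr":[0,0,0],"hand":0.312},{"delta_pos":[0,0,0.15],"dr":[0,0,0],"hand":0.312},{"delta_pos":[0,0,0.19],"dr":[0,0,0],"hand":0.312},{"delta_pos":[0,0,0.23],"dr":[0,0,0],"hand":0.312},{"delta_pos":[0,0,0.255],"dr":[0,0,0],"hand":0.312},{"delta_pos":[0,0,0.27],"dr":[0,0,0],"hand":0.312},{"delta_pos":[0,0,0.28],"dr":[0,0,0],"hand":0.312},{"delta_pos":[0,0,0.28],"dr":[0,0,0],"hand":0.312},{"delta_pos":[0,0,0.28],"dr":[0,0,0],"hand":0.312}]}}

```text
clock: 29.8
position: [453.2, -335.7, 206.8]
ee_rot: [0.0, 0.918, 0.396, 0.0]
contact_force: [0.3, -0.5, -1.1]
width: 0.693
grasp_force: 22.6
```

```bash
python3 - <<'E'
from jars import *
s=manip.get_state();print(s['clock'],s['grasp_force'],s['width'],s['contact_force'],cur())
lids()
E
```

```text
29.8 22.643477618694305 0.6929185054380846 [ 0.31834823 -0.54235262 -1.05763618] [np.float64(453.2314223875591), np.float64(-335.7492114939135), np.float64(206.78036296014469), np.float64(-0.7574970776926311)]
29.9 [ 453.7 -336.2  208. ] -0.7576429813980864
T [([616.0, 394.0], 357), ([601.0, 242.0], 362), ([472.0, 389.0], 372)]
S [([443.0, -354.0], 256)]
```

>>> {"api": "jog_arm", "payload": {"targets": [{"delta_pos":[0,0,0.01],"dr":[0,0,0],"hand":0.312},{"delta_pos":[0,0,0.018],"dr":[0,0,0],"hand":0.312},{"delta_pos":[0,0,0.021],"dr":[0,0,0],"hand":0.312},{"delta_pos":[0,0,0.0225],"dr":[0,0,0],"hand":0.312},{"delta_pos":[0,0,0.0235],"dr":[0,0,0],"hand":0.312},{"delta_pos":[0,0,0.0245],"dr":[0,0,0],"hand":0.312},{"delta_pos":[0,0,0.0255],"dr":[0,0,0],"hand":0.312},{"delta_pos":[0,0,0.026],"dr":[0,0,0],"hand":0.312},{"delta_pos":[0,0,0.026],"dr":[0,0,0],"hand":0.312}]}}

```text
clock: 30.65
position: [452.9, -335.7, 185.9]
ee_rot: [0.0, 0.918, 0.395, -0.0]
contact_force: [-4.2, 2.3, 5.2]
width: 0.692
grasp_force: 23.2
```

```bash
python3 - <<'E'
from plan import *
p=-.757
plan([(453,-335.6,430,p,0,9),(615.5,395,430,p,0,24),(615.5,395,225,p,0,12)],[453,-335.6,185.2,p])
E
```

```text
CALL from [ 453.   -335.6   185.2    -0.76]
  x9 pos [0.0, 0.0, -0.306] rz -0.0 hand 0
  x3 pos [0.1004, -0.0599, -0.306] rz -0.0 hand 0
CALL from [ 473.33 -244.31  430.     -0.76]
  x12 pos [0.4017, -0.2398, -0.0] rz -0.0 hand 0
CALL from [554.57 121.03 430.    -0.76]
  x9 pos [0.3012, -0.1798, -0.0] rz -0.0 hand 0
  x3 pos [0.3012, -0.1798, 0.0641] rz -0.0 hand 0
CALL from [615.49 394.97 378.72  -0.76]
  x9 pos [0.0, -0.0, 0.1922] rz -0.0 hand 0
```

>>> {"api": "jog_arm", "payload": {"targets": [{"delta_pos":[0,0,0],"dr":[0,0,0],"hand":0.29},{"delta_pos":[0,0,0],"dr":[0,0,0],"hand":0.2},{"delta_pos":[0,0,0],"dr":[0,0,0],"hand":0.1},{"delta_pos":[0,0,0],"dr":[0,0,0],"hand":0.05},{"delta_pos":[0,0,-0.02],"dr":[0,0,0],"hand":0.05},{"delta_pos":[0,0,-0.06],"dr":[0,0,0],"hand":0},{"delta_pos":[0,0,-0.11],"dr":[0,0,0],"hand":0},{"delta_pos":[0,0,-0.16],"dr":[0,0,0],"hand":0},{"delta_pos":[0,0,-0.21],"dr":[0,0,0],"hand":0},{"delta_pos":[0,0,-0.26],"dr":[0,0,0],"hand":0},{"delta_pos":[0,0,-0.29],"dr":[0,0,0],"hand":0},{"delta_pos":[0,0,-0.306],"dr":[0,0,0],"hand":0}]}}

```text
clock: 31.65
position: [453.3, -336.0, 435.2]
ee_rot: [0.003, 0.918, 0.395, 0.002]
contact_force: [0.3, 0.0, -0.7]
width: 0.995
grasp_force: 0.0
```

>>> {"api": "jog_arm", "payload": {"targets": [{"delta_pos":[0.02,-0.0119,0],"dr":[0,0,0],"hand":0},{"delta_pos":[0.055,-0.0328,0],"dr":[0,0,0],"hand":0},{"delta_pos":[0.09,-0.0537,0],"dr":[0,0,0],"hand":0},{"delta_pos":[0.125,-0.0746,0],"dr":[0,0,0],"hand":0},{"delta_pos":[0.16,-0.0955,0],"dr":[0,0,0],"hand":0},{"delta_pos":[0.195,-0.1164,0],"dr":[0,0,0],"hand":0},{"delta_pos":[0.23,-0.1373,0],"dr":[0,0,0],"hand":0},{"delta_pos":[0.265,-0.1582,0],"dr":[0,0,0],"hand":0},{"delta_pos":[0.3,-0.1791,0],"dr":[0,0,0],"hand":0},{"delta_pos":[0.335,-0.2,0],"dr":[0,0,0],"hand":0},{"delta_pos":[0.37,-0.2209,0],"dr":[0,0,0],"hand":0},{"delta_pos":[0.405,-0.2418,0],"dr":[0,0,0],"hand":0}]}}

```text
clock: 32.65
position: [534.9, 34.3, 428.4]
ee_rot: [-0.0, 0.918, 0.395, -0.001]
contact_force: [-0.3, -0.1, 0.1]
width: 0.998
grasp_force: 0.0
```

```bash
python3 - <<'E'
from jars import *
f,g=lids();print(cur())
cv2.imwrite('pics/k1.png',np.hstack([cv2.resize(f['frame'][180:380,130:500],(740,400))]))
E
```

```text
32.75 [535.1  36.7 428.3] -0.7531815506913885
T [([616.0, 394.0], 359), ([601.0, 242.0], 361), ([472.0, 389.0], 370), ([451.0, -324.0], 363)]
S [([617.0, 391.0], 123), ([473.0, 387.0], 133), ([603.0, 244.0], 179), ([447.0, -361.0], 591)]
[np.float64(535.1358452458276), np.float64(36.652615429926556), np.float64(428.28066091623754), np.float64(-0.7531815506913885)]
```

View pics/k1.png

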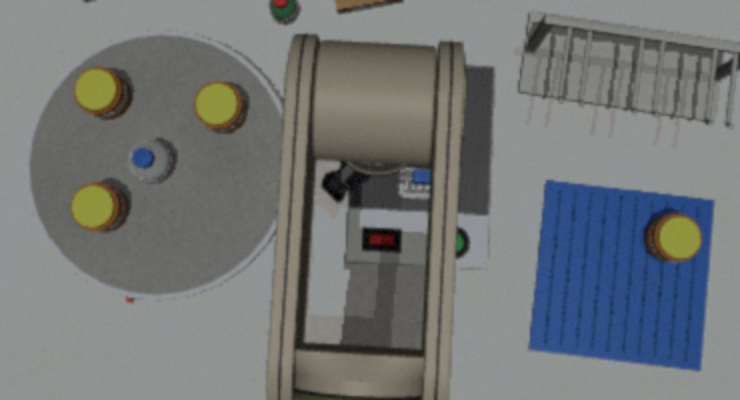

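The top view shows the first jar standing on the mat near its far right corner (crop 675,238), with three jars left on the platter at crop (99,91), (219,106), (96,206). Next is the far jar at (616,394).

```bash
python3 - <<'E'
from plan import *
p=-.757
plan([(616,394.5,430,p,0,12),(616,394.5,224,p,0,12)],[534.8,32.8,430,p])
E
```

```text
CALL from [534.8   32.8  430.    -0.76]
  x12 pos [0.3984, -0.2367, -0.0] rz -0.0 hand 0
CALL from [616.03 394.52 430.    -0.76]
  x12 pos [-0.0, -0.0, 0.2575] rz -0.0 hand 0
```

>>> {"api": "jog_arm", "payload": {"targets": [{"delta_pos":[0.036,-0.0214,0],"dr":[0,0,0],"hand":0},{"delta_pos":[0.076,-0.0452,0],"dr":[0,0,0],"hand":0},{"delta_pos":[0.116,-0.0689,0],"dr":[0,0,0],"hand":0},{"delta_pos":[0.156,-0.0927,0],"dr":[0,0,0],"hand":0},{"delta_pos":[0.196,-0.1164,0],"dr":[0,0,0],"hand":0},{"delta_pos":[0.236,-0.1402,0],"dr":[0,0,0],"hand":0},{"delta_pos":[0.276,-0.164,0],"dr":[0,0,0],"hand":0},{"delta_pos":[0.316,-0.1877,0],"dr":[0,0,0],"hand":0},{"delta_pos":[0.35,-0.208,0],"dr":[0,0,0],"hand":0},{"delta_pos":[0.38,-0.2258,0],"dr":[0,0,0],"hand":0},{"delta_pos":[0.3984,-0.2367,0],"dr":[0,0,0],"hand":0},{"delta_pos":[0.3984,-0.2367,0],"dr":[0,0,0],"hand":0}]}}

```text
clock: 33.75
position: [616.3, 397.2, 427.0]
ee_rot: [-0.0, 0.918, 0.397, -0.001]
contact_force: [-0.3, -0.8, -0.9]
width: 0.999
grasp_force: 0.0
```

>>> {"api": "jog_arm", "payload": {"targets": [{"delta_pos":[0,0,0],"dr":[0,0,0],"hand":0},{"delta_pos":[0,0,0.03],"dr":[0,0,0],"hand":0},{"delta_pos":[0,0,0.07],"dr":[0,0,0],"hand":0},{"delta_pos":[0,0,0.11],"dr":[0,0,0],"hand":0},{"delta_pos":[0,0,0.14],"dr":[0,0,0],"hand":0},{"delta_pos":[0,0,0.14],"dr":[0,0,0],"hand":0},{"delta_pos":[0,0,0.14],"dr":[0,0,0],"hand":0},{"delta_pos":[0,0,0.14],"dr":[0,0,0],"hand":0}]}}

```text
clock: 34.42
position: [617.1, 393.6, 320.1]
ee_rot: [-0.0, 0.919, 0.395, 0.001]
contact_force: [-0.1, 0.2, 0.5]
width: 0.997
grasp_force: 0.0
```

```bash
python3 - <<'E'
from jars import *
lids();print(cur())
E
```

```text
34.5167 [617.4 394.3 321.6] -0.7582033529386286
T [([620.0, 384.0], 169), ([602.0, 242.0], 352), ([451.0, -324.0], 366)]
S [([611.0, 377.0], 41), ([473.0, 387.0], 133), ([604.0, 242.0], 177), ([447.0, -361.0], 593)]
[np.float64(617.4250035114266), np.float64(394.29139071370236), np.float64(321.59330611180314), np.float64(-0.7582033529386286)]
```

>>> {"api": "jog_arm", "payload": {"targets": [{"delta_pos":[0,0,0.03],"dr":[0,0,0],"hand":0},{"delta_pos":[0,0,0.06],"dr":[0,0,0],"hand":0},{"delta_pos":[0,0,0.09],"dr":[0,0,0],"hand":0},{"delta_pos":[0,0,0.11],"dr":[0,0,0],"hand":0},{"delta_pos":[0,0,0.1188],"dr":[0,0,0],"hand":0},{"delta_pos":[0,0,0.1188],"dr":[0,0,0],"hand":0.1},{"delta_pos":[0,0,0.1188],"dr":[0,0,0],"hand":0.2},{"delta_pos":[0,0,0.1188],"dr":[0,0,0],"hand":0.24},{"delta_pos":[0,0,0.1188],"dr":[0,0,0],"hand":0.26},{"delta_pos":[0,0,0.1188],"dr":[0,0,0],"hand":0.275},{"delta_pos":[0,0,0.1188],"dr":[0,0,0],"hand":0.29},{"delta_pos":[0,0,0.1188],"dr":[0,0,0],"hand":0.296}]}}

```text
clock: 35.52
position: [616.6, 394.4, 223.6]
ee_rot: [-0.0, 0.918, 0.395, 0.0]
contact_force: [0.0, -0.3, 1.1]
width: 0.705
grasp_force: 0.0
```

>>> {"api": "jog_arm", "payload": {"targets": [{"delta_pos":[0,0,0],"dr":[0,0,0],"hand":0.3},{"delta_pos":[0,0,0],"dr":[0,0,0],"hand":0.302},{"delta_pos":[0,0,0],"dr":[0,0,0],"hand":0.304},{"delta_pos":[0,0,0],"dr":[0,0,0],"hand":0.306},{"delta_pos":[0,0,0],"dr":[0,0,0],"hand":0.308},{"delta_pos":[0,0,0],"dr":[0,0,0],"hand":0.308}]}}

```text
clock: 36.02
position: [616.5, 394.3, 223.1]
ee_rot: [0.0, 0.918, 0.395, -0.0]
contact_force: [-1.0, 0.5, 1.8]
width: 0.691
grasp_force: 12.3
```

>>> {"api": "jog_arm", "payload": {"targets": [{"delta_pos":[0,0,0],"dr":[0,0,0],"hand":0.31},{"delta_pos":[0,0,0],"dr":[0,0,0],"hand":0.312},{"delta_pos":[0,0,0],"dr":[0,0,0],"hand":0.312}]}}

```text
clock: 36.27
position: [616.5, 394.3, 223.1]
ee_rot: [0.0, 0.919, 0.395, -0.0]
contact_force: [-2.2, -1.6, 3.3]
width: 0.693
grasp_force: 22.0
```

```bash
python3 - <<'E'
from jars import *
from plan import *
p=-.757;c=cur();print(c,manip.get_state()['grasp_force'])
plan([(616,394.5,430,p,0,12),(534,84,430,p,0,12),(462.6,-226,430,p,0,12),(462.6,-226,206,p,0,12)],[616,394.5,223,p])
E
```

```text
[np.float64(616.4635948021157), np.float64(394.3274175900271), np.float64(223.06661947306418), np.float64(-0.757747439262425)] 21.998814046382904
CALL from [616.   394.5  223.    -0.76]
  x12 pos [0.0, 0.0, -0.2588] rz -0.0 hand 0
CALL from [616.   394.5  430.04  -0.76]
  x12 pos [-0.3525, 0.192, 0.0] rz -0.0 hand 0
CALL from [533.99  84.03 430.04  -0.76]
  x12 pos [-0.343, 0.2013, 0.0] rz -0.0 hand 0
CALL from [ 462.61 -226.02  430.04   -0.76]
  x12 pos [0.0, -0.0, 0.28] rz -0.0 hand 0
```

>>> {"api": "jog_arm", "payload": {"targets": [{"delta_pos":[0,0,-0.005],"dr":[0,0,0],"hand":0.312},{"delta_pos":[0,0,-0.015],"dr":[0,0,0],"hand":0.312},{"delta_pos":[0,0,-0.03],"dr":[0,0,0],"hand":0.312},{"delta_pos":[0,0,-0.06],"dr":[0,0,0],"hand":0.312},{"delta_pos":[0,0,-0.09],"dr":[0,0,0],"hand":0.312},{"delta_pos":[0,0,-0.12],"dr":[0,0,0],"hand":0.312},{"delta_pos":[0,0,-0.15],"dr":[0,0,0],"hand":0.312},{"delta_pos":[0,0,-0.18],"dr":[0,0,0],"hand":0.312},{"delta_pos":[0,0,-0.21],"dr":[0,0,0],"hand":0.312},{"delta_pos":[0,0,-0.24],"dr":[0,0,0],"hand":0.312},{"delta_pos":[0,0,-0.2588],"dr":[0,0,0],"hand":0.312}]}}

```text
clock: 37.18
position: [616.5, 394.4, 435.1]
ee_rot: [-0.0, 0.918, 0.395, 0.002]
contact_force: [0.4, 1.1, -1.1]
width: 0.694
grasp_force: 22.4
```

>>> {"api": "jog_arm", "payload": {"targets": [{"delta_pos":[-0.01,0.0057,0],"dr":[0,0,0],"hand":0.312},{"delta_pos":[-0.03,0.017,0],"dr":[0,0,0],"hand":0.312},{"delta_pos":[-0.06,0.0339,0],"dr":[0,0,0],"hand":0.312},{"delta_pos":[-0.09,0.0509,0],"dr":[0,0,0],"hand":0.312},{"delta_pos":[-0.12,0.0679,0],"dr":[0,0,0],"hand":0.312},{"delta_pos":[-0.155,0.0877,0],"dr":[0,0,0],"hand":0.312},{"delta_pos":[-0.19,0.1074,0],"dr":[0,0,0],"hand":0.312},{"delta_pos":[-0.225,0.1272,0],"dr":[0,0,0],"hand":0.312},{"delta_pos":[-0.26,0.147,0],"dr":[0,0,0],"hand":0.312},{"delta_pos":[-0.295,0.1668,0],"dr":[0,0,0],"hand":0.312},{"delta_pos":[-0.33,0.1866,0],"dr":[0,0,0],"hand":0.312},{"delta_pos":[-0.365,0.2064,0],"dr":[0,0,0],"hand":0.312}]}}

```text
clock: 38.18
position: [534.9, 67.4, 431.4]
ee_rot: [0.0, 0.918, 0.396, 0.001]
contact_force: [0.6, -1.0, -1.5]
width: 0.69
grasp_force: 22.4
```

>>> {"api": "jog_arm", "payload": {"targets": [{"delta_pos":[-0.035,0.0198,0],"dr":[0,0,0],"hand":0.312},{"delta_pos":[-0.07,0.0396,0],"dr":[0,0,0],"hand":0.312},{"delta_pos":[-0.105,0.0594,0],"dr":[0,0,0],"hand":0.312},{"delta_pos":[-0.14,0.0792,0],"dr":[0,0,0],"hand":0.312},{"delta_pos":[-0.175,0.099,0],"dr":[0,0,0],"hand":0.312},{"delta_pos":[-0.21,0.1188,0],"dr":[0,0,0],"hand":0.312},{"delta_pos":[-0.24,0.1357,0],"dr":[0,0,0],"hand":0.312},{"delta_pos":[-0.27,0.1527,0],"dr":[0,0,0],"hand":0.312},{"delta_pos":[-0.3,0.1696,0],"dr":[0,0,0],"hand":0.312},{"delta_pos":[-0.32,0.181,0],"dr":[0,0,0],"hand":0.312},{"delta_pos":[-0.3305,0.1869,0],"dr":[0,0,0],"hand":0.312},{"delta_pos":[-0.3305,0.1869,0],"dr":[0,0,0],"hand":0.312}]}}

```text
clock: 39.18
position: [462.1, -227.5, 430.9]
ee_rot: [0.001, 0.919, 0.394, 0.0]
contact_force: [1.2, 0.3, -2.8]
width: 0.692
grasp_force: 22.4
```

>>> {"api": "jog_arm", "payload": {"targets": [{"delta_pos":[0,0,0],"dr":[0,0,0],"hand":0.312},{"delta_pos":[0,0,0.03],"dr":[0,0,0],"hand":0.312},{"delta_pos":[0,0,0.07],"dr":[0,0,0],"hand":0.312},{"delta_pos":[0,0,0.11],"dr":[0,0,0],"hand":0.312},{"delta_pos":[0,0,0.15],"dr":[0,0,0],"hand":0.312},{"delta_pos":[0,0,0.19],"dr":[0,0,0],"hand":0.312},{"delta_pos":[0,0,0.23],"dr":[0,0,0],"hand":0.312},{"delta_pos":[0,0,0.255],"dr":[0,0,0],"hand":0.312},{"delta_pos":[0,0,0.27],"dr":[0,0,0],"hand":0.312},{"delta_pos":[0,0,0.28],"dr":[0,0,0],"hand":0.312},{"delta_pos":[0,0,0.28],"dr":[0,0,0],"hand":0.312},{"delta_pos":[0,0,0.28],"dr":[0,0,0],"hand":0.312}]}}

```text
clock: 40.18
position: [463.4, -225.9, 207.0]
ee_rot: [0.0, 0.918, 0.396, 0.0]
contact_force: [0.8, -0.0, -0.8]
width: 0.692
grasp_force: 22.4
```

```bash
python3 - <<'E'
from jars import *
print(manip.get_state()['grasp_force']);lids()
E
```

```text
22.429764568805695
40.2833 [ 463.7 -226.4  207.9] -0.7574383051399101
T [([603.0, 244.0], 360), ([470.0, 388.0], 373)]
S [([453.0, -248.0], 230), ([448.0, -360.0], 615)]
```

>>> {"api": "jog_arm", "payload": {"targets": [{"delta_pos":[0,0,0.009],"dr":[0,0,0],"hand":0.312},{"delta_pos":[0,0,0.0145],"dr":[0,0,0],"hand":0.312},{"delta_pos":[0,0,0.0175],"dr":[0,0,0],"hand":0.312},{"delta_pos":[0,0,0.0187],"dr":[0,0,0],"hand":0.312},{"delta_pos":[0,0,0.0197],"dr":[0,0,0],"hand":0.312},{"delta_pos":[0,0,0.0207],"dr":[0,0,0],"hand":0.312},{"delta_pos":[0,0,0.0217],"dr":[0,0,0],"hand":0.312},{"delta_pos":[0,0,0.0217],"dr":[0,0,0],"hand":0.312},{"delta_pos":[0,0,0.0217],"dr":[0,0,0],"hand":0.312}]}}

```text
clock: 41.03
position: [462.7, -226.1, 189.0]
ee_rot: [0.0, 0.918, 0.395, -0.0]
contact_force: [-3.6, 1.1, 3.6]
width: 0.689
grasp_force: 22.7
```

```bash
python3 - <<'E'
from plan import *
plan([(463,-226,430,-.757,0,12),(533,10,430,-.05,0,12),(603,244.5,430,.66,0,12)],[463,-226,188.6,-.757])
E
```

```text
CALL from [ 463.   -226.    188.6    -0.76]
  x12 pos [0.0, 0.0, -0.3018] rz -0.0 hand 0
CALL from [ 463.   -226.    430.04   -0.76]
  x12 pos [0.2745, -0.139, 0.0] rz -0.1125 hand 0
CALL from [ 5.3298e+02  9.9900e+00  4.3004e+02 -5.0000e-02]
  x12 pos [0.2972, 0.0727, 0.0] rz -0.113 hand 0
```

Touched softly at 189 mm. Releasing, then on to the third jar.

>>> {"api": "jog_arm", "payload": {"targets": [{"delta_pos":[0,0,0],"dr":[0,0,0],"hand":0.29},{"delta_pos":[0,0,0],"dr":[0,0,0],"hand":0.2},{"delta_pos":[0,0,0],"dr":[0,0,0],"hand":0.1},{"delta_pos":[0,0,0],"dr":[0,0,0],"hand":0.05},{"delta_pos":[0,0,-0.02],"dr":[0,0,0],"hand":0.05},{"delta_pos":[0,0,-0.06],"dr":[0,0,0],"hand":0},{"delta_pos":[0,0,-0.11],"dr":[0,0,0],"hand":0},{"delta_pos":[0,0,-0.16],"dr":[0,0,0],"hand":0},{"delta_pos":[0,0,-0.21],"dr":[0,0,0],"hand":0},{"delta_pos":[0,0,-0.25],"dr":[0,0,0],"hand":0},{"delta_pos":[0,0,-0.285],"dr":[0,0,0],"hand":0},{"delta_pos":[0,0,-0.3018],"dr":[0,0,0],"hand":0}]}}

```text
clock: 42.03
position: [463.1, -226.4, 435.0]
ee_rot: [0.003, 0.918, 0.395, 0.002]
contact_force: [0.5, -0.7, 0.1]
width: 0.999
grasp_force: 0.0
```

>>> {"api": "jog_arm", "payload": {"targets": [{"delta_pos":[0.02,-0.01,0],"dr":[0,0,-0.01],"hand":0},{"delta_pos":[0.045,-0.023,0],"dr":[0,0,-0.02],"hand":0},{"delta_pos":[0.07,-0.0354,0],"dr":[0,0,-0.03],"hand":0},{"delta_pos":[0.095,-0.048,0],"dr":[0,0,-0.04],"hand":0},{"delta_pos":[0.12,-0.061,0],"dr":[0,0,-0.05],"hand":0},{"delta_pos":[0.145,-0.073,0],"dr":[0,0,-0.06],"hand":0},{"delta_pos":[0.17,-0.086,0],"dr":[0,0,-0.07],"hand":0},{"delta_pos":[0.195,-0.099,0],"dr":[0,0,-0.08],"hand":0},{"delta_pos":[0.22,-0.111,0],"dr":[0,0,-0.09],"hand":0},{"delta_pos":[0.245,-0.124,0],"dr":[0,0,-0.1],"hand":0},{"delta_pos":[0.27,-0.137,0],"dr":[0,0,-0.11],"hand":0},{"delta_pos":[0.2745,-0.139,0],"dr":[0,0,-0.1125],"hand":0}]}}

```text
clock: 43.03
position: [533.1, 12.6, 428.6]
ee_rot: [-0.001, 0.723, 0.691, -0.0]
contact_force: [0.2, 0.2, 0.5]
width: 1.003
grasp_force: 0.0
```

>>> {"api": "jog_arm", "payload": {"targets": [{"delta_pos":[0.025,0.006,0],"dr":[0,0,-0.01],"hand":0},{"delta_pos":[0.05,0.012,0],"dr":[0,0,-0.02],"hand":0},{"delta_pos":[0.08,0.0196,0],"dr":[0,0,-0.03],"hand":0},{"delta_pos":[0.11,0.027,0],"dr":[0,0,-0.04],"hand":0},{"delta_pos":[0.14,0.034,0],"dr":[0,0,-0.05],"hand":0},{"delta_pos":[0.17,0.0416,0],"dr":[0,0,-0.06],"hand":0},{"delta_pos":[0.2,0.049,0],"dr":[0,0,-0.07],"hand":0},{"delta_pos":[0.23,0.056,0],"dr":[0,0,-0.08],"hand":0},{"delta_pos":[0.26,0.0636,0],"dr":[0,0,-0.09],"hand":0},{"delta_pos":[0.285,0.07,0],"dr":[0,0,-0.1],"hand":0},{"delta_pos":[0.2972,0.0727,0],"dr":[0,0,-0.11],"hand":0},{"delta_pos":[0.2972,0.0727,0],"dr":[0,0,-0.113],"hand":0}]}}

```text
clock: 44.03
position: [603.1, 246.0, 428.2]
ee_rot: [-0.001, 0.438, 0.899, -0.001]
contact_force: [0.1, -1.1, -0.6]
width: 1.002
grasp_force: 0.0
```

>>> {"api": "jog_arm", "payload": {"targets": [{"delta_pos":[0,0,0.03],"dr":[0,0,0],"hand":0},{"delta_pos":[0,0,0.07],"dr":[0,0,0],"hand":0},{"delta_pos":[0,0,0.11],"dr":[0,0,0],"hand":0},{"delta_pos":[0,0,0.14],"dr":[0,0,0],"hand":0},{"delta_pos":[0,0,0.14],"dr":[0,0,0],"hand":0},{"delta_pos":[0,0,0.14],"dr":[0,0,0],"hand":0},{"delta_pos":[0,0,0.14],"dr":[0,0,0],"hand":0},{"delta_pos":[0,0,0.14],"dr":[0,0,0],"hand":0}]}}

```text
clock: 44.7
position: [603.9, 244.2, 321.0]
ee_rot: [0.002, 0.441, 0.898, 0.001]
contact_force: [0.0, 0.7, -0.8]
width: 1.003
grasp_force: 0.0
```

```bash
python3 - <<'E'
from jars import *
lids();c=cur()
from plan import *
plan([(603,244,223,c[3],0,12)],c)
E
```

```text
44.8 [603.7 244.4 320.8] 0.6588109326837959
T [([466.0, 405.0], 83), ([460.0, -218.0], 361), ([451.0, -324.0], 364)]
S [([472.0, 386.0], 135), ([594.0, 236.0], 67), ([456.0, -258.0], 442), ([447.0, -361.0], 593)]
CALL from [603.74 244.45 320.81   0.66]
  x12 pos [0.0001, -0.0011, 0.1223] rz -0.0 hand 0
```

>>> {"api": "jog_arm", "payload": {"targets": [{"delta_pos":[0,0,0.03],"dr":[0,0,0],"hand":0},{"delta_pos":[0,0,0.06],"dr":[0,0,0],"hand":0},{"delta_pos":[0,0,0.09],"dr":[0,0,0],"hand":0},{"delta_pos":[0,0,0.11],"dr":[0,0,0],"hand":0},{"delta_pos":[0,0,0.1188],"dr":[0,0,0],"hand":0},{"delta_pos":[0,0,0.1188],"dr":[0,0,0],"hand":0.1},{"delta_pos":[0,0,0.1188],"dr":[0,0,0],"hand":0.2},{"delta_pos":[0,0,0.1188],"dr":[0,0,0],"hand":0.24},{"delta_pos":[0,0,0.1188],"dr":[0,0,0],"hand":0.26},{"delta_pos":[0,0,0.1188],"dr":[0,0,0],"hand":0.275},{"delta_pos":[0,0,0.1188],"dr":[0,0,0],"hand":0.29},{"delta_pos":[0,0,0.1188],"dr":[0,0,0],"hand":0.296}]}}

```text
clock: 45.8
position: [603.2, 244.4, 223.7]
ee_rot: [0.0, 0.44, 0.898, 0.0]
contact_force: [0.5, 0.2, 0.9]
width: 0.704
grasp_force: 0.0
```

>>> {"api": "jog_arm", "payload": {"targets": [{"delta_pos":[0,0,0],"dr":[0,0,0],"hand":0.3},{"delta_pos":[0,0,0],"dr":[0,0,0],"hand":0.302},{"delta_pos":[0,0,0],"dr":[0,0,0],"hand":0.304},{"delta_pos":[0,0,0],"dr":[0,0,0],"hand":0.306},{"delta_pos":[0,0,0],"dr":[0,0,0],"hand":0.308},{"delta_pos":[0,0,0],"dr":[0,0,0],"hand":0.308}]}}

```text
clock: 46.3
position: [603.0, 244.4, 223.2]
ee_rot: [0.0, 0.44, 0.898, 0.0]
contact_force: [-1.1, -1.0, 1.9]
width: 0.694
grasp_force: 12.3
```

>>> {"api": "jog_arm", "payload": {"targets": [{"delta_pos":[0,0,0],"dr":[0,0,0],"hand":0.31},{"delta_pos":[0,0,0],"dr":[0,0,0],"hand":0.312},{"delta_pos":[0,0,0],"dr":[0,0,0],"hand":0.312}]}}

```text
clock: 46.55
position: [603.0, 244.4, 223.2]
ee_rot: [0.0, 0.44, 0.898, 0.0]
contact_force: [-0.3, 0.5, 3.6]
width: 0.691
grasp_force: 22.0
```

```bash
python3 - <<'E'
from jars import *
from plan import *
c=cur();print(c,manip.get_state()['grasp_force']);p=c[3]
plan([(c[0],c[1],430,p,0,12),(480,16,430,p,0,12),(343.4,-326,430,p,0,12),(343.4,-326,206,p,0,12)],[c[0],c[1],223,p])
plan([(c[0],c[1],430,p,0,12),(480,16,430,p,0,12),(353,-216.4,430,p,0,12),(353,-216.4,206,p,0,12)],[c[0],c[1],223,p])
E
```

```text
[np.float64(603.0056619684278), np.float64(244.44090469595838), np.float64(223.17879806631063), np.float64(0.6592537958396458)] 22.010271549224854
CALL from [603.01 244.44 223.     0.66]
  x12 pos [0.0, 0.0, -0.2588] rz -0.0 hand 0
CALL from [603.01 244.44 430.04   0.66]
  x12 pos [-0.1315, -0.2964, 0.0] rz -0.0 hand 0
CALL from [480.01  16.04 430.04   0.66]
  x12 pos [-0.2334, -0.3969, 0.0] rz -0.0 hand 0
CALL from [ 343.4  -326.04  430.04    0.66]
  x12 pos [0.0, 0.0, 0.28] rz -0.0 hand 0
CALL from [603.01 244.44 223.     0.66]
  x12 pos [0.0, 0.0, -0.2588] rz -0.0 hand 0
CALL from [603.01 244.44 430.04   0.66]
  x12 pos [-0.1315, -0.2964, 0.0] rz -0.0 hand 0
CALL from [480.01  16.04 430.04   0.66]
  x12 pos [-0.1324, -0.3035, 0.0] rz -0.0 hand 0
CALL from [ 352.97 -216.4   430.04    0.66]
  x12 pos [-0.0, 0.0, 0.28] rz -0.0 hand 0
```

>>> {"api": "jog_arm", "payload": {"targets": [{"delta_pos":[0,0,-0.005],"dr":[0,0,0],"hand":0.312},{"delta_pos":[0,0,-0.015],"dr":[0,0,0],"hand":0.312},{"delta_pos":[0,0,-0.03],"dr":[0,0,0],"hand":0.312},{"delta_pos":[0,0,-0.06],"dr":[0,0,0],"hand":0.312},{"delta_pos":[0,0,-0.09],"dr":[0,0,0],"hand":0.312},{"delta_pos":[0,0,-0.12],"dr":[0,0,0],"hand":0.312},{"delta_pos":[0,0,-0.15],"dr":[0,0,0],"hand":0.312},{"delta_pos":[0,0,-0.18],"dr":[0,0,0],"hand":0.312},{"delta_pos":[0,0,-0.21],"dr":[0,0,0],"hand":0.312},{"delta_pos":[0,0,-0.24],"dr":[0,0,0],"hand":0.312},{"delta_pos":[0,0,-0.2588],"dr":[0,0,0],"hand":0.312}]}}

```text
clock: 47.47
position: [603.0, 244.4, 434.8]
ee_rot: [0.002, 0.44, 0.898, 0.002]
contact_force: [0.1, -0.2, -1.5]
width: 0.694
grasp_force: 22.4
```

>>> {"api": "jog_arm", "payload": {"targets": [{"delta_pos":[-0.007,-0.015,0],"dr":[0,0,0],"hand":0.312},{"delta_pos":[-0.02,-0.045,0],"dr":[0,0,0],"hand":0.312},{"delta_pos":[-0.036,-0.081,0],"dr":[0,0,0],"hand":0.312},{"delta_pos":[-0.052,-0.117,0],"dr":[0,0,0],"hand":0.312},{"delta_pos":[-0.068,-0.153,0],"dr":[0,0,0],"hand":0.312},{"delta_pos":[-0.084,-0.189,0],"dr":[0,0,0],"hand":0.312},{"delta_pos":[-0.1,-0.225,0],"dr":[0,0,0],"hand":0.312},{"delta_pos":[-0.116,-0.261,0],"dr":[0,0,0],"hand":0.312},{"delta_pos":[-0.1315,-0.2964,0],"dr":[0,0,0],"hand":0.312},{"delta_pos":[-0.15,-0.328,0],"dr":[0,0,0],"hand":0.312},{"delta_pos":[-0.17,-0.362,0],"dr":[0,0,0],"hand":0.312},{"delta_pos":[-0.19,-0.396,0],"dr":[0,0,0],"hand":0.312}]}}

```text
clock: 48.47
position: [444.5, -70.8, 431.4]
ee_rot: [0.001, 0.44, 0.898, 0.0]
contact_force: [0.3, -0.5, -1.8]
width: 0.694
grasp_force: 22.5
```

>>> {"api": "jog_arm", "payload": {"targets": [{"delta_pos":[-0.0188,-0.032,0],"dr":[0,0,0],"hand":0.312},{"delta_pos":[-0.0376,-0.064,0],"dr":[0,0,0],"hand":0.312},{"delta_pos":[-0.0564,-0.096,0],"dr":[0,0,0],"hand":0.312},{"delta_pos":[-0.0752,-0.128,0],"dr":[0,0,0],"hand":0.312},{"delta_pos":[-0.094,-0.16,0],"dr":[0,0,0],"hand":0.312},{"delta_pos":[-0.113,-0.192,0],"dr":[0,0,0],"hand":0.312},{"delta_pos":[-0.13,-0.221,0],"dr":[0,0,0],"hand":0.312},{"delta_pos":[-0.147,-0.25,0],"dr":[0,0,0],"hand":0.312},{"delta_pos":[-0.16,-0.272,0],"dr":[0,0,0],"hand":0.312},{"delta_pos":[-0.17,-0.289,0],"dr":[0,0,0],"hand":0.312},{"delta_pos":[-0.1749,-0.2973,0],"dr":[0,0,0],"hand":0.312},{"delta_pos":[-0.1749,-0.2973,0],"dr":[0,0,0],"hand":0.312}]}}

```text
clock: 49.47
position: [342.6, -327.0, 430.8]
ee_rot: [0.0, 0.441, 0.897, -0.0]
contact_force: [-0.8, 0.6, -1.5]
width: 0.691
grasp_force: 22.5
```

>>> {"api": "jog_arm", "payload": {"targets": [{"delta_pos":[0,0,0],"dr":[0,0,0],"hand":0.312},{"delta_pos":[0,0,0.03],"dr":[0,0,0],"hand":0.312},{"delta_pos":[0,0,0.07],"dr":[0,0,0],"hand":0.312},{"delta_pos":[0,0,0.11],"dr":[0,0,0],"hand":0.312},{"delta_pos":[0,0,0.15],"dr":[0,0,0],"hand":0.312},{"delta_pos":[0,0,0.19],"dr":[0,0,0],"hand":0.312},{"delta_pos":[0,0,0.23],"dr":[0,0,0],"hand":0.312},{"delta_pos":[0,0,0.255],"dr":[0,0,0],"hand":0.312},{"delta_pos":[0,0,0.27],"dr":[0,0,0],"hand":0.312},{"delta_pos":[0,0,0.28],"dr":[0,0,0],"hand":0.312},{"delta_pos":[0,0,0.28],"dr":[0,0,0],"hand":0.312},{"delta_pos":[0,0,0.28],"dr":[0,0,0],"hand":0.312}]}}

```text
clock: 50.47
position: [343.8, -325.7, 206.6]
ee_rot: [0.0, 0.44, 0.898, 0.0]
contact_force: [-0.4, 0.2, -1.9]
width: 0.693
grasp_force: 22.5
```

```bash
python3 - <<'E'
from jars import *
print(manip.get_state()['grasp_force']);lids();
E
```

```text
22.47130572795868
50.5667 [ 344.  -326.4  207.6] 0.6596852189650839
T [([523.0, 388.0], 369), ([460.0, -218.0], 362), ([451.0, -325.0], 342)]
S [([525.0, 391.0], 134), ([456.0, -258.0], 446), ([448.0, -362.0], 572), ([353.0, -348.0], 298)]
```

The remaining jar was knocked from (470,388) to about (523,388). I'll set this one down first, then re-measure.

>>> {"api": "jog_arm", "payload": {"targets": [{"delta_pos":[0,0,0.009],"dr":[0,0,0],"hand":0.312},{"delta_pos":[0,0,0.0145],"dr":[0,0,0],"hand":0.312},{"delta_pos":[0,0,0.0175],"dr":[0,0,0],"hand":0.312},{"delta_pos":[0,0,0.0187],"dr":[0,0,0],"hand":0.312},{"delta_pos":[0,0,0.0197],"dr":[0,0,0],"hand":0.312},{"delta_pos":[0,0,0.0207],"dr":[0,0,0],"hand":0.312},{"delta_pos":[0,0,0.0217],"dr":[0,0,0],"hand":0.312},{"delta_pos":[0,0,0.0217],"dr":[0,0,0],"hand":0.312},{"delta_pos":[0,0,0.0217],"dr":[0,0,0],"hand":0.312}]}}

```text
clock: 51.32
position: [343.3, -326.2, 189.2]
ee_rot: [-0.0, 0.44, 0.898, -0.0]
contact_force: [-2.5, 3.3, 5.7]
width: 0.693
grasp_force: 22.8
```

>>> {"api": "jog_arm", "payload": {"targets": [{"delta_pos":[0,0,0],"dr":[0,0,0],"hand":0.29},{"delta_pos":[0,0,0],"dr":[0,0,0],"hand":0.2},{"delta_pos":[0,0,0],"dr":[0,0,0],"hand":0.1},{"delta_pos":[0,0,0],"dr":[0,0,0],"hand":0.05},{"delta_pos":[0,0,-0.02],"dr":[0,0,0],"hand":0.05},{"delta_pos":[0,0,-0.06],"dr":[0,0,0],"hand":0},{"delta_pos":[0,0,-0.11],"dr":[0,0,0],"hand":0},{"delta_pos":[0,0,-0.16],"dr":[0,0,0],"hand":0},{"delta_pos":[0,0,-0.21],"dr":[0,0,0],"hand":0},{"delta_pos":[0,0,-0.25],"dr":[0,0,0],"hand":0},{"delta_pos":[0,0,-0.285],"dr":[0,0,0],"hand":0},{"delta_pos":[0,0,-0.3018],"dr":[0,0,0],"hand":0}]}}

```text
clock: 52.32
position: [343.6, -326.5, 434.9]
ee_rot: [0.003, 0.44, 0.898, -0.001]
contact_force: [0.6, -0.5, 1.0]
width: 1.002
grasp_force: 0.0
```

```bash
python3 - <<'E'
from jars import *
from plan import *
f,g=lids()
for c,a,r in blobs(f,*BLU,20,(140,190,290,340)): print('cap',a,ray(f,*c,118))
cv2.imwrite('pics/k2.png',np.hstack([cv2.resize(f['frame'][190:340,140:290],(400,400)),cv2.resize(g['frame'][110:260,190:340],(400,400))]))
plan([(430,31,430,.46,0,12),(523,388,430,.26,0,12)],[343.6,-326,430,.66])
E
```

```text
52.4167 [ 343.7 -326.6  433.1] 0.6591866981089001
T [([523.0, 388.0], 369), ([460.0, -218.0], 363), ([450.0, -325.0], 340), ([345.0, -317.0], 345)]
S [([525.0, 390.0], 134), ([456.0, -258.0], 443), ([447.0, -361.0], 572), ([344.0, -354.0], 615)]
cap 70 [532.7 327.3 118. ]
CALL from [ 343.6  -326.    430.      0.66]
  x12 pos [0.2863, 0.3589, -0.0] rz 0.0318 hand 0
CALL from [429.99  30.98 430.     0.46]
  x12 pos [0.3482, 0.3024, -0.0] rz 0.0319 hand 0
```

View pics/k2.png

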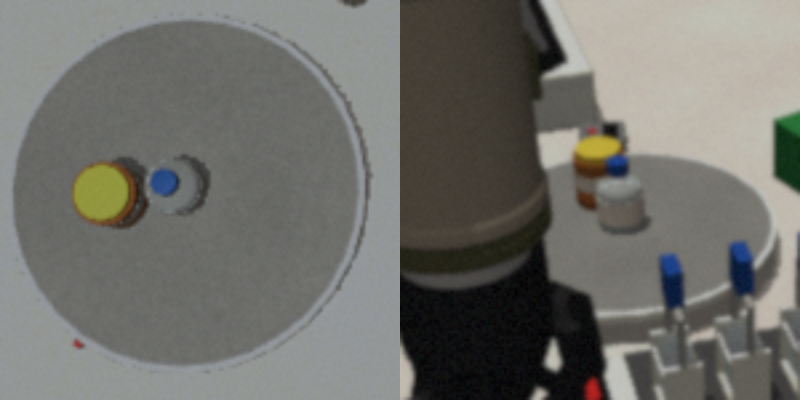

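The knocked jar stands upright next to the reagent bottle (top crop 104,192 against bottle cap 164,182), about 6 mm from it. I'll close along the tangent (psi 0.16) so that no finger goes between them.

```bash
python3 - <<'E'
from plan import *
plan([(430,31,430,.4,0,12),(523,388.5,430,.16,0,12)],[343.6,-326,430,.66])
E
```

```text
CALL from [ 343.6  -326.    430.      0.66]
  x12 pos [0.2863, 0.3589, -0.0] rz 0.0414 hand 0
CALL from [4.2999e+02 3.0980e+01 4.3000e+02 4.0000e-01]
  x12 pos [0.3664, 0.2811, -0.0] rz 0.0382 hand 0
```

>>> {"api": "jog_arm", "payload": {"targets": [{"delta_pos":[0.015,0.0188,0],"dr":[0,0,0.003],"hand":0},{"delta_pos":[0.04,0.05,0],"dr":[0,0,0.006],"hand":0},{"delta_pos":[0.065,0.0815,0],"dr":[0,0,0.01],"hand":0},{"delta_pos":[0.09,0.1128,0],"dr":[0,0,0.014],"hand":0},{"delta_pos":[0.115,0.1442,0],"dr":[0,0,0.018],"hand":0},{"delta_pos":[0.14,0.1755,0],"dr":[0,0,0.022],"hand":0},{"delta_pos":[0.165,0.2068,0],"dr":[0,0,0.026],"hand":0},{"delta_pos":[0.19,0.2382,0],"dr":[0,0,0.03],"hand":0},{"delta_pos":[0.215,0.2695,0],"dr":[0,0,0.034],"hand":0},{"delta_pos":[0.24,0.3009,0],"dr":[0,0,0.038],"hand":0},{"delta_pos":[0.265,0.3322,0],"dr":[0,0,0.0414],"hand":0},{"delta_pos":[0.2863,0.3589,0],"dr":[0,0,0.0414],"hand":0}]}}

```text
clock: 53.42
position: [429.7, 32.8, 427.5]
ee_rot: [-0.002, 0.553, 0.833, -0.001]
contact_force: [1.0, -0.2, 0.8]
width: 1.0
grasp_force: 0.0
```

>>> {"api": "jog_arm", "payload": {"targets": [{"delta_pos":[0.03,0.023,0],"dr":[0,0,0.004],"hand":0},{"delta_pos":[0.065,0.05,0],"dr":[0,0,0.008],"hand":0},{"delta_pos":[0.1,0.0767,0],"dr":[0,0,0.012],"hand":0},{"delta_pos":[0.135,0.1036,0],"dr":[0,0,0.016],"hand":0},{"delta_pos":[0.17,0.1304,0],"dr":[0,0,0.02],"hand":0},{"delta_pos":[0.205,0.1573,0],"dr":[0,0,0.024],"hand":0},{"delta_pos":[0.24,0.1841,0],"dr":[0,0,0.028],"hand":0},{"delta_pos":[0.275,0.211,0],"dr":[0,0,0.032],"hand":0},{"delta_pos":[0.31,0.2378,0],"dr":[0,0,0.036],"hand":0},{"delta_pos":[0.34,0.2608,0],"dr":[0,0,0.0382],"hand":0},{"delta_pos":[0.36,0.2762,0],"dr":[0,0,0.0382],"hand":0},{"delta_pos":[0.3664,0.2811,0],"dr":[0,0,0.0382],"hand":0}]}}

```text
clock: 54.42
position: [522.9, 391.0, 426.0]
ee_rot: [-0.001, 0.648, 0.762, -0.002]
contact_force: [0.7, 0.7, 0.2]
width: 0.998
grasp_force: 0.0
```

>>> {"api": "jog_arm", "payload": {"targets": [{"delta_pos":[0,0,0],"dr":[0,0,0],"hand":0},{"delta_pos":[0,0,0.03],"dr":[0,0,0],"hand":0},{"delta_pos":[0,0,0.07],"dr":[0,0,0],"hand":0},{"delta_pos":[0,0,0.11],"dr":[0,0,0],"hand":0},{"delta_pos":[0,0,0.14],"dr":[0,0,0],"hand":0},{"delta_pos":[0,0,0.14],"dr":[0,0,0],"hand":0},{"delta_pos":[0,0,0.14],"dr":[0,0,0],"hand":0},{"delta_pos":[0,0,0.14],"dr":[0,0,0],"hand":0}]}}

```text
clock: 55.08
position: [523.8, 387.7, 319.8]
ee_rot: [0.0, 0.649, 0.761, 0.001]
contact_force: [0.5, -0.2, 1.1]
width: 0.997
grasp_force: 0.0
```

```bash
python3 - <<'E'
from jars import *
lids()
E
```

```text
55.1833 [524.1 388.4 321.2] 0.15862933555228742
T [([526.0, 382.0], 216), ([460.0, -218.0], 361), ([451.0, -324.0], 364), ([345.0, -317.0], 375)]
S [([456.0, -258.0], 445), ([447.0, -361.0], 591), ([344.0, -354.0], 645)]
```

>>> {"api": "jog_arm", "payload": {"targets": [{"delta_pos":[0,0,0.03],"dr":[0,0,0],"hand":0},{"delta_pos":[0,0,0.06],"dr":[0,0,0],"hand":0},{"delta_pos":[0,0,0.085],"dr":[0,0,0],"hand":0},{"delta_pos":[0,0,0.105],"dr":[0,0,0],"hand":0},{"delta_pos":[0,0,0.1163],"dr":[0,0,0],"hand":0},{"delta_pos":[0,0,0.1163],"dr":[0,0,0],"hand":0.1},{"delta_pos":[0,0,0.1163],"dr":[0,0,0],"hand":0.2},{"delta_pos":[0,0,0.1163],"dr":[0,0,0],"hand":0.24},{"delta_pos":[0,0,0.1163],"dr":[0,0,0],"hand":0.26},{"delta_pos":[0,0,0.1163],"dr":[0,0,0],"hand":0.275},{"delta_pos":[0,0,0.1163],"dr":[0,0,0],"hand":0.29},{"delta_pos":[0,0,0.1163],"dr":[0,0,0],"hand":0.296}]}}

```text
clock: 56.18
position: [523.5, 388.4, 225.7]
ee_rot: [0.0, 0.649, 0.761, 0.0]
contact_force: [-0.3, -0.4, 1.2]
width: 0.709
grasp_force: 0.0
```

>>> {"api": "jog_arm", "payload": {"targets": [{"delta_pos":[0,0,0],"dr":[0,0,0],"hand":0.3},{"delta_pos":[0,0,0],"dr":[0,0,0],"hand":0.302},{"delta_pos":[0,0,0],"dr":[0,0,0],"hand":0.304},{"delta_pos":[0,0,0],"dr":[0,0,0],"hand":0.306},{"delta_pos":[0,0,0],"dr":[0,0,0],"hand":0.308},{"delta_pos":[0,0,0],"dr":[0,0,0],"hand":0.308}]}}

```text
clock: 56.68
position: [523.3, 388.3, 225.3]
ee_rot: [0.0, 0.649, 0.761, 0.0]
contact_force: [-0.4, 0.5, 2.9]
width: 0.691
grasp_force: 12.3
```

>>> {"api": "jog_arm", "payload": {"targets": [{"delta_pos":[0,0,0],"dr":[0,0,0],"hand":0.31},{"delta_pos":[0,0,0],"dr":[0,0,0],"hand":0.312},{"delta_pos":[0,0,0],"dr":[0,0,0],"hand":0.312}]}}

```text
clock: 56.93
position: [523.4, 388.3, 225.3]
ee_rot: [0.0, 0.649, 0.761, 0.0]
contact_force: [0.1, -1.0, 3.7]
width: 0.691
grasp_force: 22.0
```

```bash
python3 - <<'E'
from jars import *
from plan import *
c=cur();print(c,manip.get_state()['grasp_force']);p=c[3]
plan([(c[0],c[1],430,p,0,12),(450,40,430,p,0,12),(353,-216.4,430,p,0,12),(353,-216.4,206,p,0,12)],[c[0],c[1],225,p])
E
```

```text
[np.float64(523.3706712660676), np.float64(388.3012008276275), np.float64(225.28287752657118), np.float64(0.158972013851447)] 21.99249655008316
CALL from [5.2337e+02 3.8830e+02 2.2500e+02 1.6000e-01]
  x12 pos [0.0, 0.0, -0.2562] rz -0.0 hand 0
CALL from [5.2337e+02 3.8830e+02 4.2996e+02 1.6000e-01]
  x12 pos [-0.4154, -0.1595, -0.0001] rz -0.0 hand 0
CALL from [4.4999e+02 3.9970e+01 4.3004e+02 1.6000e-01]
  x12 pos [-0.2972, -0.1704, 0.0] rz -0.0 hand 0
CALL from [ 3.5302e+02 -2.1637e+02  4.3004e+02  1.6000e-01]
  x12 pos [-0.0, -0.0, 0.28] rz -0.0 hand 0
```

>>> {"api": "jog_arm", "payload": {"targets": [{"delta_pos":[0,0,-0.005],"dr":[0,0,0],"hand":0.312},{"delta_pos":[0,0,-0.015],"dr":[0,0,0],"hand":0.312},{"delta_pos":[0,0,-0.03],"dr":[0,0,0],"hand":0.312},{"delta_pos":[0,0,-0.06],"dr":[0,0,0],"hand":0.312},{"delta_pos":[0,0,-0.09],"dr":[0,0,0],"hand":0.312},{"delta_pos":[0,0,-0.12],"dr":[0,0,0],"hand":0.312},{"delta_pos":[0,0,-0.15],"dr":[0,0,0],"hand":0.312},{"delta_pos":[0,0,-0.18],"dr":[0,0,0],"hand":0.312},{"delta_pos":[0,0,-0.21],"dr":[0,0,0],"hand":0.312},{"delta_pos":[0,0,-0.24],"dr":[0,0,0],"hand":0.312},{"delta_pos":[0,0,-0.2563],"dr":[0,0,0],"hand":0.312}]}}

```text
clock: 57.85
position: [523.4, 388.4, 435.2]
ee_rot: [0.001, 0.649, 0.761, 0.003]
contact_force: [-0.0, -0.1, -0.3]
width: 0.693
grasp_force: 22.3
```

>>> {"api": "jog_arm", "payload": {"targets": [{"delta_pos":[-0.012,-0.0046,0],"dr":[0,0,0],"hand":0.312},{"delta_pos":[-0.04,-0.0154,0],"dr":[0,0,0],"hand":0.312},{"delta_pos":[-0.075,-0.0288,0],"dr":[0,0,0],"hand":0.312},{"delta_pos":[-0.112,-0.043,0],"dr":[0,0,0],"hand":0.312},{"delta_pos":[-0.15,-0.0576,0],"dr":[0,0,0],"hand":0.312},{"delta_pos":[-0.188,-0.0722,0],"dr":[0,0,0],"hand":0.312},{"delta_pos":[-0.226,-0.0868,0],"dr":[0,0,0],"hand":0.312},{"delta_pos":[-0.264,-0.1014,0],"dr":[0,0,0],"hand":0.312},{"delta_pos":[-0.302,-0.116,0],"dr":[0,0,0],"hand":0.312},{"delta_pos":[-0.34,-0.1305,0],"dr":[0,0,0],"hand":0.312},{"delta_pos":[-0.378,-0.1451,0],"dr":[0,0,0],"hand":0.312},{"delta_pos":[-0.4154,-0.1595,0],"dr":[0,0,0],"hand":0.312}]}}

```text
clock: 58.85
position: [448.5, 38.2, 428.4]
ee_rot: [-0.001, 0.649, 0.761, -0.001]
contact_force: [-0.5, -0.7, -1.2]
width: 0.687
grasp_force: 22.4
```

>>> {"api": "jog_arm", "payload": {"targets": [{"delta_pos":[-0.034,-0.0195,0],"dr":[0,0,0],"hand":0.312},{"delta_pos":[-0.068,-0.039,0],"dr":[0,0,0],"hand":0.312},{"delta_pos":[-0.102,-0.0585,0],"dr":[0,0,0],"hand":0.312},{"delta_pos":[-0.136,-0.078,0],"dr":[0,0,0],"hand":0.312},{"delta_pos":[-0.17,-0.0975,0],"dr":[0,0,0],"hand":0.312},{"delta_pos":[-0.204,-0.117,0],"dr":[0,0,0],"hand":0.312},{"delta_pos":[-0.234,-0.1342,0],"dr":[0,0,0],"hand":0.312},{"delta_pos":[-0.26,-0.1491,0],"dr":[0,0,0],"hand":0.312},{"delta_pos":[-0.28,-0.1605,0],"dr":[0,0,0],"hand":0.312},{"delta_pos":[-0.292,-0.1674,0],"dr":[0,0,0],"hand":0.312},{"delta_pos":[-0.2972,-0.1704,0],"dr":[0,0,0],"hand":0.312},{"delta_pos":[-0.2972,-0.1704,0],"dr":[0,0,0],"hand":0.312}]}}

```text
clock: 59.85
position: [352.1, -217.0, 428.8]
ee_rot: [-0.001, 0.649, 0.76, -0.0]
contact_force: [-0.0, -0.0, -1.4]
width: 0.694
grasp_force: 22.4
```

>>> {"api": "jog_arm", "payload": {"targets": [{"delta_pos":[0,0,0],"dr":[0,0,0],"hand":0.312},{"delta_pos":[0,0,0.03],"dr":[0,0,0],"hand":0.312},{"delta_pos":[0,0,0.07],"dr":[0,0,0],"hand":0.312},{"delta_pos":[0,0,0.11],"dr":[0,0,0],"hand":0.312},{"delta_pos":[0,0,0.15],"dr":[0,0,0],"hand":0.312},{"delta_pos":[0,0,0.19],"dr":[0,0,0],"hand":0.312},{"delta_pos":[0,0,0.23],"dr":[0,0,0],"hand":0.312},{"delta_pos":[0,0,0.255],"dr":[0,0,0],"hand":0.312},{"delta_pos":[0,0,0.27],"dr":[0,0,0],"hand":0.312},{"delta_pos":[0,0,0.28],"dr":[0,0,0],"hand":0.312},{"delta_pos":[0,0,0.28],"dr":[0,0,0],"hand":0.312},{"delta_pos":[0,0,0.28],"dr":[0,0,0],"hand":0.312}]}}

```text
clock: 60.85
position: [353.3, -216.0, 206.3]
ee_rot: [-0.0, 0.648, 0.761, 0.0]
contact_force: [-0.3, -0.6, -0.9]
width: 0.693
grasp_force: 22.4
```

```bash
python3 - <<'E'
from jars import *
print(manip.get_state()['grasp_force']);lids();
E
```

```text
22.408103048801422
60.95 [ 353.7 -216.6  207.4] 0.15948599906428806
T [([460.0, -219.0], 346), ([451.0, -324.0], 365)]
S [([456.0, -258.0], 432), ([356.0, -243.0], 308), ([447.0, -361.0], 599), ([344.0, -353.0], 654)]
```

>>> {"api": "jog_arm", "payload": {"targets": [{"delta_pos":[0,0,0.007],"dr":[0,0,0],"hand":0.312},{"delta_pos":[0,0,0.012],"dr":[0,0,0],"hand":0.312},{"delta_pos":[0,0,0.0147],"dr":[0,0,0],"hand":0.312},{"delta_pos":[0,0,0.016],"dr":[0,0,0],"hand":0.312},{"delta_pos":[0,0,0.017],"dr":[0,0,0],"hand":0.312},{"delta_pos":[0,0,0.018],"dr":[0,0,0],"hand":0.312},{"delta_pos":[0,0,0.019],"dr":[0,0,0],"hand":0.312},{"delta_pos":[0,0,0.019],"dr":[0,0,0],"hand":0.312},{"delta_pos":[0,0,0.019],"dr":[0,0,0],"hand":0.312}]}}

```text
clock: 61.7
position: [353.0, -216.5, 191.2]
ee_rot: [-0.0, 0.649, 0.761, -0.0]
contact_force: [-2.6, 1.4, 4.2]
width: 0.693
grasp_force: 22.6
```

>>> {"api": "jog_arm", "payload": {"targets": [{"delta_pos":[0,0,0],"dr":[0,0,0],"hand":0.29},{"delta_pos":[0,0,0],"dr":[0,0,0],"hand":0.2},{"delta_pos":[0,0,0],"dr":[0,0,0],"hand":0.1},{"delta_pos":[0,0,0],"dr":[0,0,0],"hand":0.05},{"delta_pos":[0,0,-0.02],"dr":[0,0,0],"hand":0.05},{"delta_pos":[0,0,-0.06],"dr":[0,0,0],"hand":0},{"delta_pos":[0,0,-0.11],"dr":[0,0,0],"hand":0},{"delta_pos":[0,0,-0.16],"dr":[0,0,0],"hand":0},{"delta_pos":[0,0,-0.21],"dr":[0,0,0],"hand":0},{"delta_pos":[0,0,-0.25],"dr":[0,0,0],"hand":0},{"delta_pos":[0,0,-0.285],"dr":[0,0,0],"hand":0},{"delta_pos":[0,0,-0.3],"dr":[0,0,0],"hand":0}]}}

```text
clock: 62.7
position: [353.4, -216.7, 435.7]
ee_rot: [0.003, 0.649, 0.761, 0.0]
contact_force: [1.2, -0.1, 0.6]
width: 1.0
grasp_force: 0.0
```

>>> {"api": "jog_arm", "payload": {"targets": [{"delta_pos":[0.03,0.01,0],"dr":[0,0,0],"hand":0},{"delta_pos":[0.07,0.025,0],"dr":[0,0,0],"hand":0},{"delta_pos":[0.11,0.04,0],"dr":[0,0,0],"hand":0},{"delta_pos":[0.15,0.055,0],"dr":[0,0,0],"hand":0},{"delta_pos":[0.19,0.07,0],"dr":[0,0,0],"hand":0},{"delta_pos":[0.23,0.085,0],"dr":[0,0,0],"hand":0},{"delta_pos":[0.27,0.1,0],"dr":[0,0,0],"hand":0},{"delta_pos":[0.31,0.115,0],"dr":[0,0,0],"hand":0},{"delta_pos":[0.35,0.13,0],"dr":[0,0,0],"hand":0},{"delta_pos":[0.38,0.14,0],"dr":[0,0,0],"hand":0},{"delta_pos":[0.4,0.15,0],"dr":[0,0,0],"hand":0},{"delta_pos":[0.4,0.15,0],"dr":[0,0,0],"hand":0}]}}

```text
clock: 63.7
position: [420.9, 121.3, 429.7]
ee_rot: [-0.001, 0.647, 0.762, -0.0]
contact_force: [-0.4, -0.1, 0.3]
width: 0.997
grasp_force: 0.0
```

```bash
python3 - <<'E'
from jars import *
f,g=lids()
print([ray(f,*c,72)[:2] for c,a,r in blobs(f,*YEL)])
for n,F in(('f',f),('g',g)):
  for c,a,r in blobs(F,*BLU,20): print(n,np.round(c),a,ray(F,*c,203 if n=='f' else 195),cv2.minAreaRect(cv2.boxPoints(r))[1])
for c,a,r in blobs(f,*GRN,20): print(np.round(c,1),a)
cv2.imwrite('pics/final.png',np.hstack([cv2.resize(f['frame'][170:390,140:540],(400,220)),cv2.resize(g['frame'][120:450,180:480],(400,440))[:220]]) if 0 else np.hstack([cv2.resize(f['frame'][170:390,280:540],(400,338)),cv2.resize(g['frame'][120:450,190:480],(297,338))]))
E
```

```text
63.8 [420.7 119.  429.9] 0.16089365881483486
T [([460.0, -218.0], 364), ([451.0, -324.0], 364), ([354.0, -210.0], 372), ([345.0, -317.0], 377)]
S [([456.0, -258.0], 445), ([352.0, -249.0], 473), ([447.0, -361.0], 597), ([344.0, -353.0], 640)]
[array([ 460.9, -224.1]), array([ 451.5, -332.8]), array([ 352.1, -215.7]), array([ 343.5, -325. ])]
f [344. 215.] 75 [630.5 -15.5 203. ] (5.0, 12.0)
f [343. 242.] 84 [570.  -14.6 203. ] (7.0, 12.0)
f [201. 258.] 68 [525.3 308.1 203. ] (8.0, 8.0)
f [342. 268.] 74 [509.6 -14.8 203. ] (6.0, 11.0)
f [439. 317.] 4779 [ 406.  -232.1  203. ] (85.17521667480469, 85.97124481201172)
g [271. 171.] 26 [507.7 174.9 195. ] (4.0, 6.0)
g [343. 200.] 43 [633.7 -12.9 195. ] (8.23194408416748, 5.48793888092041)
g [317. 205.] 50 [572.8 -11.8 195. ] (7.0, 7.0)
g [291. 210.] 49 [512.  -12.8 195. ] (7.0, 6.0)
g [277. 387.] 6057 [ 383.  -442.5  195. ] (96.68756866455078, 124.50430297851562)
[184.  152.4] 1664
[271.7 183.9] 69
[356.3 300.9] 99
```

View pics/final.png

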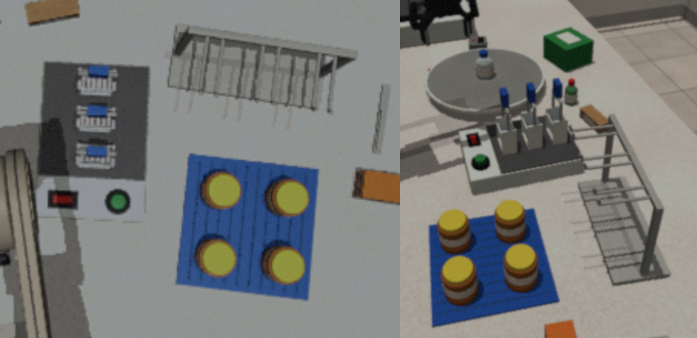

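All four jars stand well inside the mat (crop 220,190 / 290,197 / 217,257 / 284,265). All three racks stand on the plate (97,80 / 97,118 / 97,155), and the bottle is alone on the turntable. Handing in.

```bash
python3 -c "
from rig import manip
print(manip.finish_job())"
```

```text
the job is handed in; nothing more can be done
None
```

The job is handed in at about 64 s: three racks stand on the warming plate, the start button was pressed fully in after that, and all four jars stand on the mat; the one risk is that my first button press reached about 88 N with the closed fingertips, within the 120 N wrist limit but over the 40 N limit for the arm or gripper's body if fingers count as body.

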